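# Put the calibration weight away under a stayed lid

### The job

Put the larger of the two brass weights away in the grey case: raise the lid by its bar until its folding stay locks and let go so that it holds itself open, then stand the weight upright in the wide compartment. Push the stay's knee back to unlock it and lower the lid by its bar until it is fully shut, gently and never letting it drop. Do not disturb the small weight, the bottle or the tape roll.

Things in the scene. Friction and masses are not known exactly. Their poses are not given: they have to be found in the camera images.
- case: Grey steel case, 160 deep (x) x 260 wide (y) x 85 high, fixed. Origin: centre of its underside; x points away from its front, y left, z up. The lid hinges on an axis along y through (75, 0, 86). Inside walls 4 thick; a divider (top at 66) at y = -47 parts the wide left compartment from the narrow right one, which holds the stay.
- lid (a joint): Lid angle in rad: 0 shut, about 1.11 (64 degrees, leaning over the case) when the stay is locked, at most 1.14. The lid weighs 0.7 kg; raising takes about 5 N at the bar. Hinge friction holds it where left above about 0.95 rad even with the stay unlocked; lower down it falls shut if let go. It does not collide with the case; 0 is its stop.
- lid_bar (a point): Centre of the round steel bar on the lid's front: 12 thick, 140 long along the case's y, free space of 35 to the lid's front edge. At lid angle a it lies in the case frame at x = 75 - 197 cos a + 3 sin a, z = 86 + 197 sin a + 3 cos a, y = 0. It may turn in the fingers.
- stay_knee (a joint): Bend of the two-link stay in rad: 0 folded (lid shut), 2.76 straight, 3.12 locked past straight against its stop. A weak spring carries it past straight when the lid is raised as far as the stay lets it (a hard stop) and then let go. About 4 N on the knob unlocks it; below about 2.3 it stays unlocked. While locked the lid cannot be lowered.
- knee_knob (a point): Centre of the black knob on the stay's knee: lying cylinder along the case's y, 16 diameter, 38 long; its left end is free. Locked, it stands at (-16, -90, 119) in the case frame, under the leaning lid. To unlock, push it away from the front and down, along (0.85, 0, -0.53) of the case, about 25 mm; much farther brings the lid down on the hand.
- bay (a point): Centre of the wide compartment's rubber floor, 45 above the case's underside and 40 below the rim, at (0, 40, 45) in the case frame. The floor is 152 (x) by 171 (y). Axes as the case.
- weight_large (a point): Centre of the larger brass weight: cylinder 32 diameter, 27 high, with a knob 20 diameter on top; 34 high in all, about 0.2 kg. The point is 17 above its underside; z is its axis.
- weight_small (a point): Centre of the smaller weight of the same shape, 24 diameter, 26 high; the point is 13 above its underside. Leave alone.
- bottle_oil: Amber bottle, black cap, 52 diameter, 109 high, standing; origin at its underside. Leave alone.
- tape_clear: Roll of tape lying flat, 72 diameter, 18 high; origin at its underside. Leave alone.
There are look-alikes about, which are no part of the job. Leave any pink or turquoise look-alike of the part that bears weight_large alone.

How it is judged:
By the outcome, as a careful person would: the job done as asked, in the order asked, and still so for the second after the job is handed in, with the robot touching nothing.
It also fails if it takes over 72 s, if anything falls off the work surface, if the arm or the gripper's body presses on something with over 40 N, if the wrist force passes 120 N, or if a joint passes its speed limit or range.

### The arm

A 7-joint arm with a two-finger parallel gripper is mounted at the origin on a cart in front of the work surface, level with it; the furniture and walls round the work are solid. World frame = base frame: x ahead of the robot, y to its left, z up, the work surface at z = 0. Lengths are in m, angles in rad, forces in N, time in s.
With the tool pointing down it reaches from about 0.4 to 0.9 m from the base axis. Payload 5.5 kg.
Tool frame: the origin (TCP) lies at the very end of the fingers, on their centre line; the grasp point (between the pads) lies 19 mm behind it; z points along the fingers, x is the direction in which the jaws open and shut, and the axes are right-handed (so a half turn about z gives the same grasp; the last joint's range is limited). The gripper opens to 85 mm and grips with 20 to 120 N. Pads are 22 mm wide; open, the fingers measure 114 mm over their backs; the gripper's body (76 mm by 85 mm) begins 54 mm behind the grasp point. The pads swing forward as they close: fully open they stand 13 mm farther back than shut.
Start: joints at [-0.862, 0.501, -0.427, 1.55, 0.221, 1.138, -0.21], TCP at [0.28, 0.586, 0.231] pointing down, gripper open.
Joint ranges: [-2.88, 2.88], [-0.31, 2.03], [-1.54, 1.56], [0.2, 2.42], [-1.41, 4.55], [0.19, 2.02], [-2.57, 2.57]. Speed limits (rad/s): [2.57, 2.57, 3.14, 3.14, 3.14, 3.14, 3.14].

### API

Orientations are given as a unit quaternion [x, y, z, w].
In Python, from station import bot gives the robot as it stands.
- The arm moves only by the tool jog_arm, never from a script. Its argument "increments" is a list of rows, each a list of 7 numbers: the gripper's target within -1 to 1 (fully open at 1, half-way at 0, shut at -1), then the shift along the world's x, y, z in units of 0.4 m (1.0 is 0.4 m), then the turn, a rotation vector about the world's x, y, z in units of pi/2 rad (1.0 is pi/2 rad). A call has 1 to 20 rows; each row shifts and turns the commanded pose from where the row before left it; what a row does not reach is not made up. A row lasts 1/12 s, in which the tool goes at most 41.7 mm and 7.16 degrees, less where a joint would pass 70% of its speed; a pose out of reach is approached as far as the arm can. A call with a number of a shift or a turn outside -1 to 1 is refused whole. A call with a gripper value outside its range is refused whole. The fingers move at their own pace and stop on an object; the grip force is fixed at half the most. Time passes only in rows, so rows that do not move let the fingers close. It gives the time, the measured TCP pose, the force and the opening at its end, in the units of the state.
- bot.get_state(): the state, without advancing time (a new reading comes with each control period).
- bot.grab_frame(name): name is "scene" or "top" or "wrist"; returns the picture (384x512x3 uint8, red, green, blue); there is no depth.
- bot.camera_params(name): a dict with "fov_y" (degrees; the focal length in pixels is half the picture's height over the tangent of half this angle, whatever the lens; pixels are square), "cx", "cy" (the principal point, pixels), "R" (3x3) and "t" (3): a world point X has camera coordinates R X + t. Camera axes: x right, y down, z forward; pixel columns grow to the right and rows downward; lengths in m; the calibration is good to about 2 mm. A picture is of the moment at which its call begins: read the wrist's pose just before it. camera_params takes no time and is no camera call; for the wrist camera it gives the pose at the moment of the call.
- bot.finish_job(): hands the job in, once; it reports no verdict.
The state is a dict: "time_s": time; "q": joint angles; "qvel": joint speeds; "tau": joint torques, N m; "position": TCP position; "tcp_rot": TCP orientation; "wrist_force": force on the tool from outside, world axes, zero at the start; "wrist_torque": the same for the moment, N m; "grip_width": opening from 0.0 (shut) to 1.0 (fully open).
Only numpy, scipy, OpenCV 4.12 (cv2) and the standard library are available. Lean on these libraries where they do the work, as an engineer would, in place of code of your own. Each camera call takes 0.05 s, during which the arm holds its last target.

## Working session

There is one attempt and no reset: what is moved stays moved. The work goes in short steps, Python scripts to look and compute and a tool call to move; the robot and the scene stay as the last step left them, time stands still between calls to the robot, and variables do not carry over. Pictures are saved under pics/ and viewed, and the job is handed in when it is done.

Besides the shell and the picture viewer there is one more tool, called in YAML: its name, and indented under it one key for each argument. jog_arm: Moves the arm, as the interface text tells. Shifts and turns lie within -1 to 1; 1 stands for 0.4 m of shift or pi/2 rad of turn. Its arguments: {"type":"object","properties":{"increments":{"type":"array"}},"required":["increments"]}

```bash
ls; mkdir -p pics; python3 - <<'E'
from station import bot
import cv2,numpy as np
print(bot.get_state())
for n in ("scene","top","wrist"):
    p=bot.camera_params(n);print(n,p)
    f=bot.grab_frame(n);cv2.imwrite(f"pics/a_{n}.png",f[:,:,::-1])
E
```

```text
pics
{'time_s': 0.0, 'q': array([-0.86181234,  0.50186885, -0.42677653,  1.55147952,  0.22080101,
        1.13829068, -0.21030316]), 'qvel': array([ 8.60925491e-04, -2.33500200e-03,  1.90785364e-04, -4.29257174e-05,
       -6.37282476e-04, -1.01810397e-03, -4.79417405e-04]), 'tau': array([ 4.16827625e-04, -5.69514155e+01, -5.81599116e+00, -2.80937523e+01,
        1.07182391e-02,  1.19228128e-02,  9.42023291e-06]), 'position': array([0.27999837, 0.58581473, 0.2302326 ]), 'tcp_rot': array([ 8.45908757e-01,  5.33326715e-01, -8.57783462e-04,  5.03894076e-04]), 'wrist_force': array([-0.76153344,  0.57739209, -0.23920902]), 'wrist_torque': array([-0.01232304,  0.04211965, -0.0274045 ]), 'grip_width': 1.001602703226169}
scene {'fov_y': 55.77902157161936, 'cx': 254.8260123757705, 'cy': 194.634063639739, 'R': array([[ 0.75300769, -0.65773731,  0.01900141],
       [-0.30657773, -0.37624273, -0.87432918],
       [ 0.58222806,  0.65255118, -0.48496128]]), 't': array([-0.42484479,  0.24428641,  0.62432464])}
top {'fov_y': 43.939124354567184, 'cx': 259.4046116901354, 'cy': 182.45091064475034, 'R': array([[-8.99508917e-04, -9.99998314e-01,  1.60107206e-03],
       [-9.96146230e-01,  7.55622128e-04, -8.77047121e-02],
       [ 8.77033544e-02, -1.67379307e-03, -9.96145230e-01]]), 't': array([0.01248981, 0.55275894, 1.36710045])}
wrist {'fov_y': 70.79824101440845, 'cx': 254.89253662055899, 'cy': 189.8736809908661, 'R': array([[ 0.4310384 ,  0.9023323 , -0.0015258 ],
       [ 0.85948086, -0.41005245,  0.30520426],
       [ 0.27477001, -0.13286615, -0.95228569]]), 't': array([-0.64833286, -0.0388652 ,  0.37967255])}
```

View pics/a_scene.png

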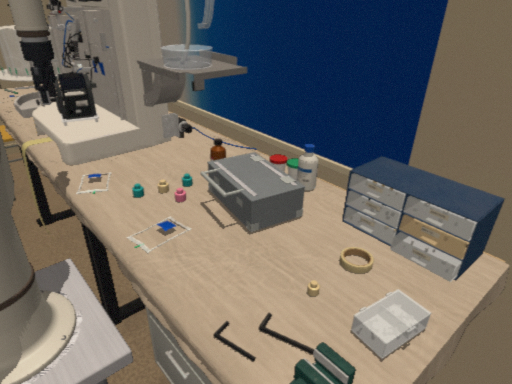

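View pics/a_top.png

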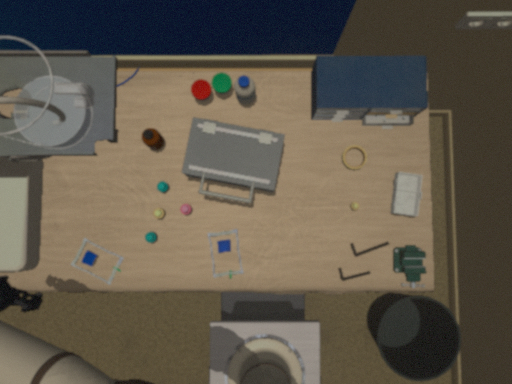

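View pics/a_wrist.png

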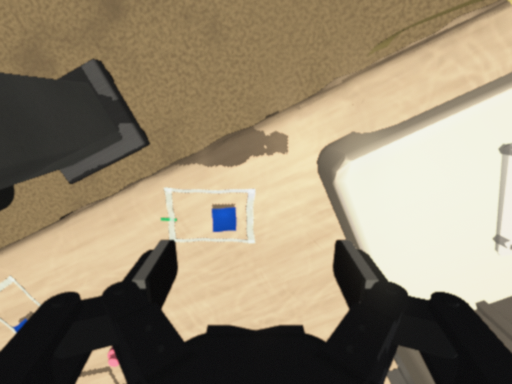

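The case is at around (234,155) in the top view. The brass weights are at (159,213) and (354,206), and the look-alikes are at (163,187), (186,209) and (151,237). I'll zoom in next.

```bash
python3 - <<'E'
import cv2,numpy as np
f=cv2.imread("pics/a_top.png")
cv2.imwrite("pics/b_case.png",cv2.resize(f[100:220,170:300],None,fx=5,fy=5,interpolation=cv2.INTER_CUBIC)[:600,:])
c=cv2.resize(f[170:250,135:215],None,fx=5,fy=5,interpolation=cv2.INTER_CUBIC)
d=cv2.resize(f[170:250,315:395],None,fx=5,fy=5,interpolation=cv2.INTER_CUBIC)
cv2.imwrite("pics/b_w.png",np.hstack([c,d]))
s=cv2.imread("pics/a_scene.png")
cv2.imwrite("pics/b_scase.png",cv2.resize(s[140:240,180:320],None,fx=5,fy=5,interpolation=cv2.INTER_CUBIC))
hsv=cv2.cvtColor(f,cv2.COLOR_BGR2HSV)
for p in ((213,159),(206,354)):print(hsv[p[0]-5:p[0]+6,p[1]-6:p[1]+7].tolist()[5], hsv[p[0]+9,p[1]+9])
E
```

```text
[[19, 96, 154], [23, 97, 161], [30, 86, 160], [32, 87, 165], [33, 81, 170], [31, 83, 163], [32, 84, 160], [30, 85, 144], [26, 93, 135], [22, 106, 145], [19, 105, 136], [20, 105, 109], [17, 87, 111]] [ 19  82 156]
[[18, 84, 149], [18, 84, 137], [19, 93, 121], [21, 101, 129], [23, 102, 137], [24, 99, 141], [26, 95, 148], [28, 90, 156], [27, 92, 158], [25, 98, 156], [21, 96, 156], [18, 90, 153], [17, 80, 150]] [ 16  79 149]
```

View pics/b_case.png

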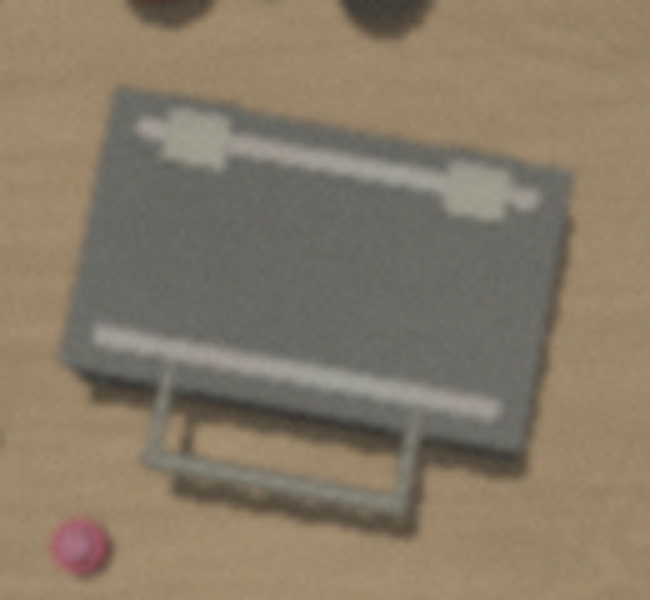

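View pics/b_w.png

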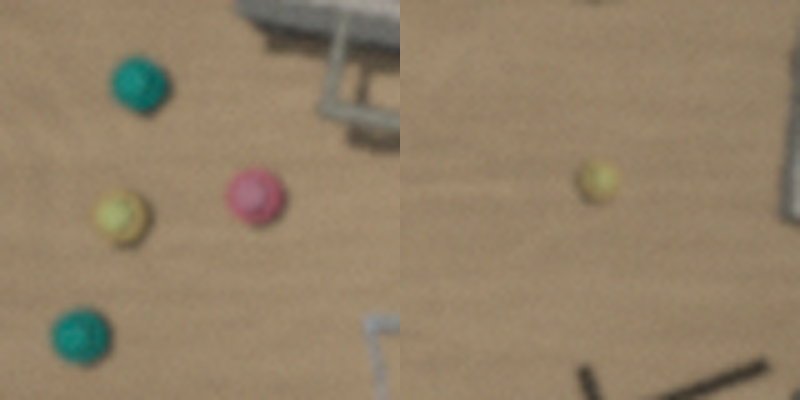

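View pics/b_scase.png

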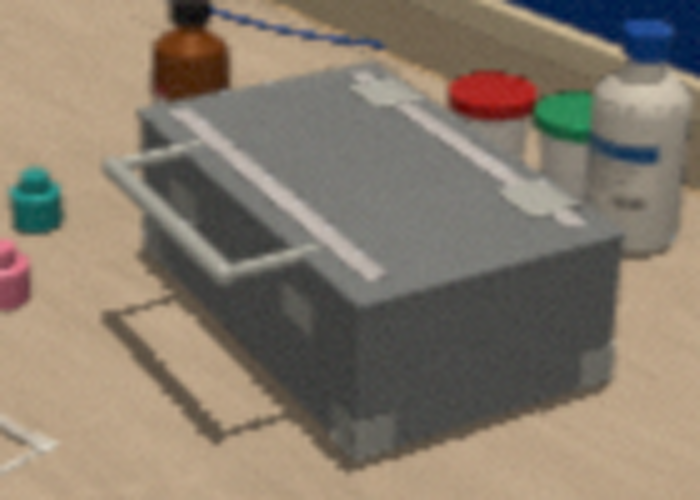

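The larger weight is the left one, about 11.5 px across against 9 px for the other. Next I'll measure the bar ends, the lid corners and the weights.

```bash
cat > h.py <<'E'
import numpy as np,json
from station import bot
def ray(n,u,v,P=None):
    p=P or bot.camera_params(n); H=384
    f=H/2/np.tan(np.radians(p['fov_y'])/2)
    R=np.array(p['R']);t=np.array(p['t'])
    d=R.T@np.array([(u-p['cx'])/f,(v-p['cy'])/f,1]);o=-R.T@t
    return o,d
def onz(n,u,v,z,P=None):
    o,d=ray(n,u,v,P);return o+d*(z-o[2])/d[2]
def tri(a,b):
    (o1,d1),(o2,d2)=a,b
    d1=d1/np.linalg.norm(d1);d2=d2/np.linalg.norm(d2)
    s=np.linalg.lstsq(np.c_[d1,-d2],o2-o1,rcond=None)[0]
    p,q=o1+s[0]*d1,o2+s[1]*d2
    return (p+q)/2,np.linalg.norm(p-q)
def proj(n,X,P=None):
    p=P or bot.camera_params(n);f=192/np.tan(np.radians(p['fov_y'])/2)
    c=np.array(p['R'])@X+np.array(p['t']);return p['cx']+f*c[0]/c[2],p['cy']+f*c[1]/c[2]
E
python3 - <<'E'
from h import *
np.set_printoptions(precision=4,suppress=True)
T=lambda x,y:(170+x/5,100+y/5)
S=lambda x,y:(180+x/5,140+y/5)
L=onz('top',*T(152,459),.089);R=onz('top',*T(402,503),.089)
print('bar',L,R,np.linalg.norm(L-R),'yaw',np.arctan2(*((L-R)[:2]*[-1,1])))
print(tri(ray('top',*T(152,459)),ray('scene',*S(110,165))),tri(ray('top',*T(402,503)),ray('scene',*S(226,272))))
c=[onz('top',*T(*q),.09) for q in ((118,88),(572,172),(522,452),(62,362))]
print(c);print([np.linalg.norm(c[i]-c[i-1]) for i in range(4)]);print(np.mean(c,0))
print([tri(ray('top',*T(*q)),ray('scene',*S(*r))) for q,r in (((572,172),(618,240)),((522,452),(358,305)),((62,362),(142,112)))])
W=lambda x,y:(135+x/5,170+y/5)
print('W',onz('top',*W(121,217),.015),onz('top',*W(118,216),.034))
for n,q in (('pink',(256,196)),('teal',(140,84)),('teal2',(82,337))):print(n,onz('top',*W(*q),.015))
E
```

```text
bar [0.5211 0.1763 0.089 ] [0.4965 0.0372 0.089 ] 0.14124994309434494 yaw -0.17508005741280339
(array([0.5216, 0.176 , 0.0889]), np.float64(0.0011532585783911036)) (array([0.4967, 0.037 , 0.0899]), np.float64(0.0007590486162974607))
[array([0.7306, 0.1974, 0.09  ]), array([ 0.6825, -0.0582,  0.09  ]), array([ 0.5248, -0.0295,  0.09  ]), array([0.5753, 0.2269, 0.09  ])]
[np.float64(0.1580640710939813), np.float64(0.26011507780847143), np.float64(0.1603001892212556), np.float64(0.26136929758468264)]
[0.6283 0.0841 0.09  ]
[(array([ 0.6824, -0.0574,  0.0847]), np.float64(0.0030966286005310885)), (array([ 0.5251, -0.0298,  0.0907]), np.float64(0.0008905523294927966)), (array([0.5767, 0.2264, 0.0879]), np.float64(0.0029513848210076365))]
W [0.4629 0.3052 0.015 ] [0.4631 0.303  0.034 ]
pink [0.4751 0.2264 0.015 ]
teal [0.541  0.2954 0.015 ]
teal2 [0.3932 0.3267 0.015 ]
```

```bash
python3 - <<'E'
from h import *
from scipy.spatial.transform import Rotation as Ro
o,d=ray('wrist',255,190);s=bot.get_state()
A=Ro.from_quat(s['tcp_rot']).as_matrix()
print('cam in tool',A.T@(o-s['position']),'dir',A.T@d);print(A)
E
```

```text
cam in tool [-0.00073547 -0.07902821 -0.14204673] dir [6.54363025e-04 3.05725903e-01 9.52119541e-01]
[[ 4.31162189e-01  9.02274154e-01 -7.19140627e-04]
 [ 9.02273198e-01 -4.31162781e-01 -1.31593699e-03]
 [-1.49740261e-03 -8.14790413e-05 -9.99998876e-01]]
```

jog_arm:
  increments:
    - [-0.3, 0.0286, -0.0599, 0, 0, 0, -0.0417]
    - [-0.3, 0.0286, -0.0599, 0, 0, 0, -0.0417]
    - [-0.3, 0.0286, -0.0599, 0, 0, 0, -0.0417]
    - [-0.3, 0.0286, -0.0599, 0, 0, 0, -0.0417]
    - [-0.3, 0.0286, -0.0599, 0, 0, 0, -0.0417]
    - [-0.3, 0.0286, -0.0599, 0, 0, 0, -0.0417]
    - [-0.3, 0.0286, -0.0599, 0, 0, 0, -0.0417]
    - [-0.3, 0.0286, -0.0599, 0, 0, 0, -0.0417]
    - [-0.3, 0.0286, -0.0599, 0, 0, 0, -0.0417]
    - [-0.3, 0.0286, -0.0599, 0, 0, 0, -0.0417]
    - [-0.3, 0.0286, -0.0599, 0, 0, 0, -0.0417]
    - [-0.3, 0.0286, -0.0599, 0, 0, 0, -0.0417]
    - [-0.3, 0.0286, -0.0599, 0, 0, 0, -0.0417]
    - [-0.3, 0.0286, -0.0599, 0, 0, 0, -0.0417]
    - [-0.3, 0.0286, -0.0599, 0, 0, 0, -0.0417]
    - [-0.3, 0.0286, -0.0599, 0, 0, 0, -0.0417]
    - [-0.3, 0.0286, -0.0599, 0, 0, 0, -0.0417]
    - [-0.3, 0.0286, -0.0599, 0, 0, 0, -0.0417]
    - [-0.3, 0.0286, -0.0599, 0, 0, 0, -0.0417]
    - [-0.3, 0.0286, -0.0599, 0, 0, 0, -0.0417]

```text
time_s: 1.82
position: [0.5092, 0.106, 0.2312]
tcp_rot: [0.996, -0.094, -0.0, 0.0]
wrist_force: [0.2, 0.4, 0.2]
grip_width: 0.346
```

```bash
cat >> h.py <<'E'
from scipy.spatial.transform import Rotation as Ro
np.set_printoptions(precision=4,suppress=True)
YAW=-0.185;C0=np.array([.6286,.0842,0])
RC=Ro.from_euler('z',YAW).as_matrix()
def cw(p): return C0+RC@(np.array(p)/1000)
def st():
    s=bot.get_state();A=Ro.from_quat(s['tcp_rot']).as_matrix()
    print('t',s['time_s'],'tcp',s['position'],'case',1000*RC.T@(s['position']-C0),'grip',s['grip_width'],'F',s['wrist_force'],'q',s['q'])
    print('toolx az',np.degrees(np.arctan2(A[1,0],A[0,0])),'z',A[:,2], 'zcase',RC.T@A[:,2])
    return s,A
E
python3 - <<'E'
from h import *
import cv2
st();p=bot.camera_params('wrist')
cv2.imwrite('pics/c.png',bot.grab_frame('wrist')[:,:,::-1])
print(proj('wrist',cw((-122,70,89)),p),proj('wrist',cw((-122,-70,89)),p))
E
```

```text
t 1.8167 tcp [0.5092 0.106  0.2312] case [-121.3814   -0.4969  231.1915] grip 0.3460256709944367 F [0.1752 0.3723 0.2237] q [-0.2619  0.2379  0.0057  1.8869 -0.0016  1.0171 -0.4436]
toolx az -10.777556153329769 z [-0.0003 -0.     -1.    ] zcase [-0.0003 -0.0001 -1.    ]
(np.float64(255.06237528503175), np.float64(110.80367301785937)) (np.float64(255.39940896031194), np.float64(235.6340676297765))
```

View pics/c.png

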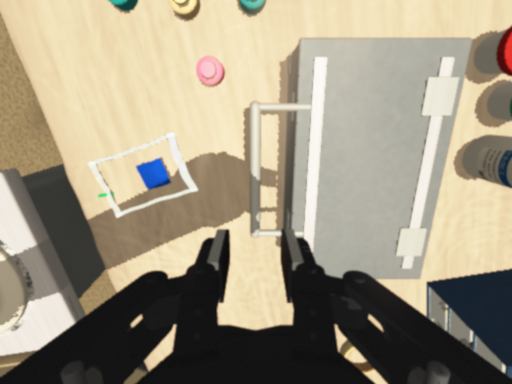

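The bar runs from (255,105) to (255,234), as predicted, and lies centred between the fingers. I'll descend and grip it.

jog_arm:
  increments:
    - [-0.3, 0, 0, -0.05, 0, 0, 0]
    - [-0.3, 0, 0, -0.06, 0, 0, 0]
    - [-0.3, 0, 0, -0.06, 0, 0, 0]
    - [-0.3, 0, 0, -0.06, 0, 0, 0]
    - [-0.3, 0, 0, -0.06, 0, 0, 0]
    - [-0.3, 0, 0, -0.05, 0, 0, 0]
    - [-0.3, 0, 0, -0.04, 0, 0, 0]
    - [-0.3, 0, 0, -0.028, 0, 0, 0]
    - [-0.3, 0, 0, 0, 0, 0, 0]
    - [-1, 0, 0, 0, 0, 0, 0]
    - [-1, 0, 0, 0, 0, 0, 0]
    - [-1, 0, 0, 0, 0, 0, 0]
    - [-1, 0, 0, 0, 0, 0, 0]
    - [-1, 0, 0, 0, 0, 0, 0]

```text
time_s: 3.03
position: [0.5095, 0.1075, 0.0688]
tcp_rot: [0.996, -0.092, 0.001, -0.0]
wrist_force: [0.6, -0.8, -1.0]
grip_width: 0.119
```

```bash
python3 - <<'E'
from h import *
st()
a=np.linspace(0,1.13,17);P=np.c_[75-197*np.cos(a)+3*np.sin(a),0*a,86+197*np.sin(a)+3*np.cos(a)]
d=np.diff(P,axis=0)@RC.T/400
print(np.round(d,4).tolist(), P[-1])
E
```

```text
t 3.0333 tcp [0.5095 0.1075 0.0688] case [-121.3818    0.9452   68.8044] grip 0.1192063231083569 F [ 0.6059 -0.7783 -0.9894] q [-0.2603  0.4684  0.0011  2.0061 -0.001   0.6659 -0.4436]
toolx az -10.602799198515765 z [ 0.0011  0.0004 -1.    ] zcase [ 0.0011  0.0006 -1.    ]
[[0.0017, -0.0003, 0.0347], [0.0041, -0.0008, 0.0345], [0.0065, -0.0012, 0.0341], [0.0089, -0.0017, 0.0336], [0.0112, -0.0021, 0.0329], [0.0134, -0.0025, 0.032], [0.0156, -0.0029, 0.0309], [0.0177, -0.0033, 0.0297], [0.0197, -0.0037, 0.0284], [0.0217, -0.0041, 0.0269], [0.0235, -0.0044, 0.0253], [0.0252, -0.0047, 0.0235], [0.0267, -0.005, 0.0217], [0.0282, -0.0053, 0.0197], [0.0295, -0.0055, 0.0176], [0.0306, -0.0057, 0.0155]] [ -6.3387   0.     265.4492]
```

jog_arm:
  increments:
    - [-1, 0.0008, -0.0001, 0.0173, 0, 0, 0]
    - [-1, 0.0009, -0.0002, 0.0174, 0, 0, 0]
    - [-1, 0.0041, -0.0008, 0.0345, 0, 0, 0]
    - [-1, 0.0065, -0.0012, 0.0341, 0, 0, 0]
    - [-1, 0.0089, -0.0017, 0.0336, 0, 0, 0]
    - [-1, 0.0112, -0.0021, 0.0329, 0, 0, 0]
    - [-1, 0.0134, -0.0025, 0.032, 0, 0, 0]
    - [-1, 0.0156, -0.0029, 0.0309, 0, 0, 0]
    - [-1, 0.0177, -0.0033, 0.0297, 0, 0, 0]
    - [-1, 0.0197, -0.0037, 0.0284, 0, 0, 0]
    - [-1, 0.0217, -0.0041, 0.0269, 0, 0, 0]
    - [-1, 0.0235, -0.0044, 0.0253, 0, 0, 0]
    - [-1, 0.0252, -0.0047, 0.0235, 0, 0, 0]
    - [-1, 0.0267, -0.005, 0.0217, 0, 0, 0]
    - [-1, 0.0141, -0.0027, 0.0099, 0, 0, 0]
    - [-1, 0.0141, -0.0026, 0.0098, 0, 0, 0]
    - [-1, 0.0148, -0.0028, 0.0088, 0, 0, 0]
    - [-1, 0.0, 0.0, 0.0, 0, 0, 0]

```text
time_s: 4.53
position: [0.6015, 0.0899, 0.2387]
tcp_rot: [0.996, -0.092, -0.003, -0.0]
wrist_force: [-16.1, -1.0, 21.8]
grip_width: 0.115
```

```bash
cat >> h.py <<'E'
def ang(p):
    c=1000*RC.T@(p-C0); return np.arctan2(c[2]+19-86,75-c[0])-np.arctan2(3,197), np.hypot(c[2]+19-86,75-c[0])
E
python3 - <<'E'
from h import *
s,A=st();print(ang(s['position']))
E
```

```text
t 4.5333 tcp [0.6015 0.0899 0.2387] case [-27.7179   0.6217 238.7193] grip 0.11514578749160612 F [-16.0545  -0.9509  21.8237] q [-0.2091  0.3884  0.0231  1.661  -0.012   1.0976 -0.3669]
toolx az -10.580070579418726 z [-0.0057  0.0009 -1.    ] zcase [-0.0057 -0.0002 -1.    ]
(np.float64(1.0164936904255883), np.float64(200.09617237804196))
```

jog_arm:
  increments:
    - [-1, 0.005, -0.001, 0.0105, 0, 0, 0]
    - [-1, 0.0086, -0.0016, 0.0065, 0, 0, 0]
    - [-1, 0.0086, -0.0016, 0.0055, 0, 0, 0]
    - [-1, 0.0086, -0.0016, 0.0052, 0, 0, 0]
    - [-1, 0.0086, -0.0016, 0.005, 0, 0, 0]
    - [-1, 0.0086, -0.0016, 0.0048, 0, 0, 0]
    - [-1, 0, 0, 0, 0, 0, 0]
    - [-1, 0, 0, 0, 0, 0, 0]

```text
time_s: 5.2
position: [0.6228, 0.0858, 0.2512]
tcp_rot: [0.996, -0.092, -0.001, -0.0]
wrist_force: [-6.1, -0.9, 6.7]
grip_width: 0.115
```

```bash
sed -i 's/c\[2\]+19-86/c[2]+16-86/g' h.py; python3 - <<'E'
from h import *
import cv2
s,A=st();print(ang(s['position']))
cv2.imwrite('pics/d.png',bot.grab_frame('scene')[:,:,::-1])
E
```

```text
t 5.2 tcp [0.6228 0.0858 0.2512] case [ -6.0269   0.5065 251.1888] grip 0.11499789053174507 F [-6.1379 -0.856   6.7392] q [-0.2     0.4113  0.0276  1.598  -0.0127  1.1338 -0.3544]
toolx az -10.602591542566707 z [-0.0014  0.0002 -1.    ] zcase [-0.0014 -0.     -1.    ]
(np.float64(1.135049331957118), np.float64(198.48107545114402))
```

View pics/d.png

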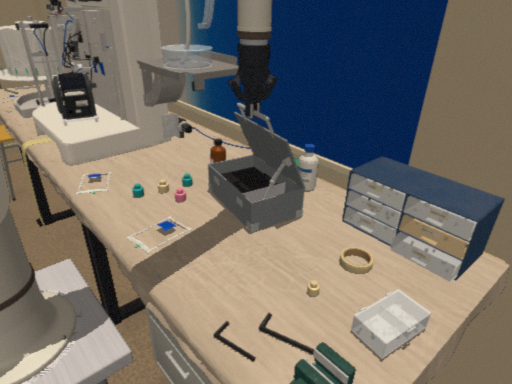

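jog_arm:
  increments:
    - [-1, 0.0045, -0.0008, 0.0021, 0, 0, 0]
    - [-1, 0.0045, -0.0008, 0.0021, 0, 0, 0]
    - [-1, 0, 0, 0, 0, 0, 0]
    - [-1, 0, 0, 0, 0, 0, 0]

```text
time_s: 5.58
position: [0.6239, 0.0856, 0.2518]
tcp_rot: [0.996, -0.092, -0.003, 0.0]
wrist_force: [-10.4, 0.8, 5.7]
grip_width: 0.115
```

```bash
python3 - <<'E'
from h import *
s,A=st();print(ang(s['position']))
E
```

```text
t 5.5833 tcp [0.6239 0.0856 0.2518] case [ -4.8743   0.4958 251.7623] grip 0.1154106418392665 F [-10.3873   0.8218   5.6587] q [-0.1987  0.4163  0.0276  1.5894 -0.0137  1.1428 -0.3522]
toolx az -10.567182463006274 z [-0.0068  0.0002 -1.    ] zcase [-0.0067 -0.0011 -1.    ]
(np.float64(1.1415282789387469), np.float64(198.53828546146636))
```

jog_arm:
  increments:
    - [-1, 0.0065, -0.0012, 0.003, 0, 0, 0]
    - [-1, 0, 0, 0, 0, 0, 0]
    - [-1, 0, 0, 0, 0, 0, 0]

```text
time_s: 5.83
position: [0.6243, 0.0855, 0.2519]
tcp_rot: [0.996, -0.092, -0.006, 0.0]
wrist_force: [-16.2, 1.3, 7.1]
grip_width: 0.114
```

```bash
python3 - <<'E'
from h import *
s,A=st();print(ang(s['position']))
E
```

```text
t 5.8333 tcp [0.6243 0.0855 0.2519] case [ -4.478    0.4369 251.9092] grip 0.1137825832544839 F [-16.229    1.2749   7.128 ] q [-0.1978  0.42    0.0275  1.5835 -0.0147  1.1499 -0.3505]
toolx az -10.540367767857548 z [-0.0119  0.0002 -0.9999] zcase [-0.0117 -0.002  -0.9999]
(np.float64(1.1436536907492347), np.float64(198.51376238827118))
```

The lid is at its hard stop: the force rises and it no longer moves. I'll release and rise clear.

jog_arm:
  increments:
    - [0, -0.004, 0, 0, 0, 0, 0]
    - [0, 0, 0, 0, 0, 0, 0]
    - [0, 0, 0, 0, 0, 0, 0]
    - [0, 0, 0, 0, 0, 0, 0]
    - [0, 0, 0, 0.03, 0, 0, 0]
    - [0, 0, 0, 0.05, 0, 0, 0]
    - [0, 0, 0, 0.07, 0, 0, 0]
    - [0, -0.03, 0.005, 0.05, 0, 0, 0]
    - [0, -0.07, 0.012, 0, 0, 0, 0]
    - [0, -0.09, 0.017, 0, 0, 0, 0]
    - [0, -0.09, 0.017, 0, 0, 0, 0]
    - [0, -0.09, 0.017, 0, 0, 0, 0]

```text
time_s: 6.83
position: [0.4795, 0.1119, 0.3338]
tcp_rot: [0.996, -0.093, 0.001, -0.0]
wrist_force: [0.8, 1.0, -0.0]
grip_width: 0.5
```

```bash
python3 - <<'E'
from h import *
import cv2
s,A=st()
P=bot.camera_params('wrist')
f=bot.grab_frame('wrist')[:,:,::-1]
a=bot.grab_frame('scene')[:,:,::-1]; t=bot.grab_frame('top')[:,:,::-1]
cv2.imwrite('pics/e_t.png',t);cv2.imwrite('pics/e_s.png',a);cv2.imwrite('pics/e_w.png',f)
cv2.imwrite('pics/e.png',np.hstack([cv2.resize(a[100:240,180:320],(500,500),interpolation=2),cv2.resize(t[90:230,170:240],(250,500),interpolation=2)]))
for al in (.95,1.11):
  b=cw((75-197*np.cos(al)+3*np.sin(al),0,86+197*np.sin(al)+3*np.cos(al)));
  for y in (70,-70): q=b+RC@[0,y/1000,0];print(al,proj('top',q),proj('scene',q))
print('knob',proj('scene',cw((-16,-71,119))),proj('top',cw((-16,-71,119))))
E
```

```text
t 6.8333 tcp [0.4795 0.1119 0.3338] case [-151.6153   -0.1436  333.8165] grip 0.5004637363884741 F [ 0.7886  0.9639 -0.0336] q [-0.2735  0.0938 -0.0113  1.817   0.0013  1.2287 -0.4708]
toolx az -10.63672633705301 z [ 0.002   0.0004 -1.    ] zcase [ 0.0019  0.0008 -1.    ]
0.95 (np.float64(199.550715015251), np.float64(153.4373028010419)) (np.float64(228.49244593490727), np.float64(112.24829363955976))
0.95 (np.float64(255.3955160243588), np.float64(163.7728765621649)) (np.float64(255.41685816761418), np.float64(127.45536866492886))
1.11 (np.float64(200.91726533166715), np.float64(141.5837199461079)) (np.float64(237.5488879443936), np.float64(105.07749397981931))
1.11 (np.float64(257.4100774877521), np.float64(152.0180107299496)) (np.float64(265.4305109870064), np.float64(119.32893925166954))
knob (np.float64(261.7381312254299), np.float64(175.00038338351774)) (np.float64(257.4974323034998), np.float64(162.271621697506))
```

View pics/e.png

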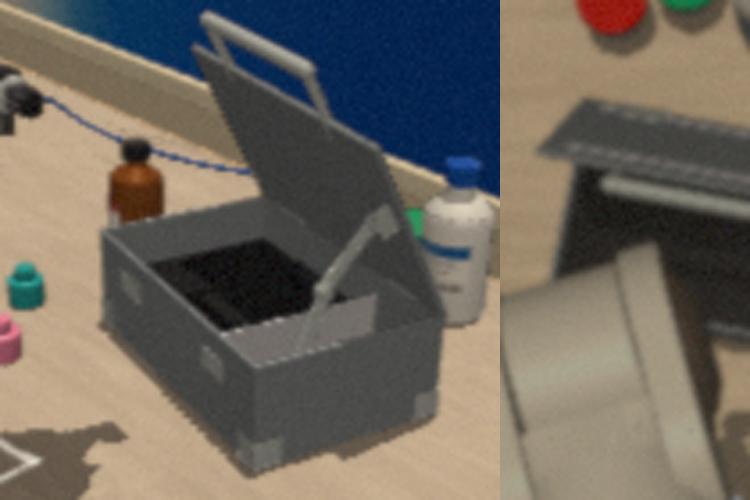

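View pics/e_w.png

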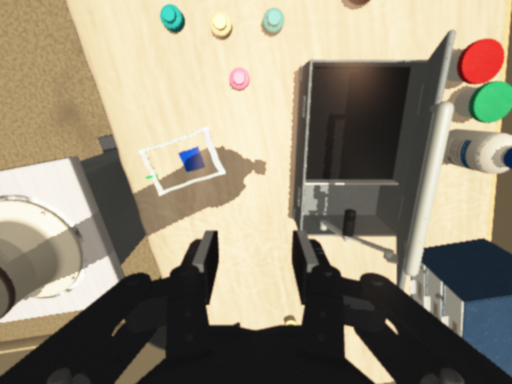

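The lid holds itself open: in the scene view the bar's end is at (237.6,104), against (237.5,105) predicted for 1.11 rad. The knob shows in the wrist view at (349,222). Next I'll refine the knob and the weight.

```bash
python3 - <<'E'
from h import *
import cv2
P=bot.camera_params('wrist')
for q in ((350,210),(348,236)):
    print('knob',1000*RC.T@(onz('wrist',*q,.119,P)-C0))
f=cv2.imread('pics/e_w.png');h=cv2.cvtColor(f,cv2.COLOR_BGR2HSV)
print(h[22:27,221].tolist(),h[22,180:190:3].tolist())
m=cv2.inRange(h[:60,190:250],(22,60,60),(36,255,255))
n,l,s,c=cv2.connectedComponentsWithStats(m)
for i in range(1,n):
  if s[i,4]>20: print(s[i],c[i]+[190,0],onz('wrist',c[i][0]+190,c[i][1],.017,P),onz('wrist',s[i][0]+190+s[i][2]/2,s[i][1]+s[i][3]/2,.02,P))
cv2.imwrite('pics/e2.png',np.hstack([cv2.resize(f[0:60,150:290],None,fx=5,fy=5,interpolation=2)]))
E
```

```text
knob [-17.4779 -65.8989 119.    ]
knob [ -15.9156 -106.9845  119.    ]
[[30, 27, 254], [29, 28, 254], [29, 31, 254], [29, 30, 254], [30, 32, 253]] [[85, 182, 150], [85, 158, 76], [22, 53, 244], [22, 55, 245]]
[ 19  11  24  24 174] [218.592   26.6207] [0.459  0.3068 0.017 ] [0.4638 0.31   0.02  ]
```

View pics/e2.png

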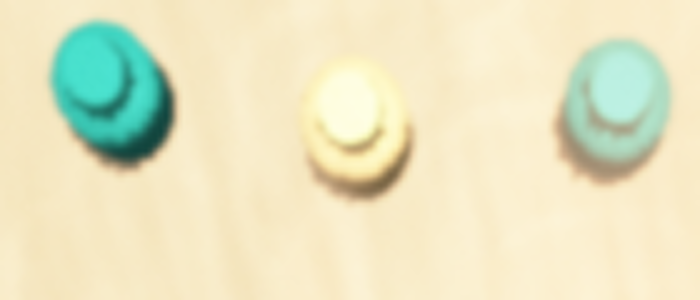

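jog_arm:
  increments:
    - [0.2, -0.0013, 0.0248, -0.015, 0, 0, 0.0742]
    - [0.2, -0.0013, 0.0248, -0.015, 0, 0, 0.0742]
    - [0.2, -0.0013, 0.0248, -0.015, 0, 0, 0.0742]
    - [0.2, -0.0013, 0.0248, -0.015, 0, 0, 0.0742]
    - [0.2, -0.0013, 0.0248, -0.015, 0, 0, 0.0742]
    - [0.2, -0.0013, 0.0248, -0.015, 0, 0, 0.0742]
    - [0.2, -0.0013, 0.0248, -0.015, 0, 0, 0.0742]
    - [0.2, -0.0013, 0.0248, -0.015, 0, 0, 0.0742]
    - [0.2, -0.0013, 0.0248, -0.015, 0, 0, 0.0742]
    - [0.2, -0.0013, 0.0248, -0.015, 0, 0, 0.0742]
    - [0.2, -0.0013, 0.0248, -0.015, 0, 0, 0.0742]
    - [0.2, -0.0013, 0.0248, -0.015, 0, 0, 0.0742]
    - [0.2, -0.0013, 0.0248, -0.015, 0, 0, 0.0742]
    - [0.2, -0.0013, 0.0248, -0.015, 0, 0, 0.0742]
    - [0.2, -0.0013, 0.0248, -0.015, 0, 0, 0.0742]
    - [0.2, -0.0013, 0.0248, -0.015, 0, 0, 0.0742]
    - [0.2, -0.0013, 0.0248, -0.015, 0, 0, 0.0742]
    - [0.2, -0.0013, 0.0248, -0.015, 0, 0, 0.0742]
    - [0.2, -0.0013, 0.0248, -0.015, 0, 0, 0.0742]
    - [0.2, -0.0013, 0.0248, -0.015, 0, 0, 0.0742]

```text
time_s: 8.65
position: [0.4722, 0.3109, 0.213]
tcp_rot: [0.476, 0.88, 0.001, 0.0]
wrist_force: [-0.2, 0.8, 0.0]
grip_width: 0.596
```

jog_arm:
  increments:
    - [0.2, 0, 0, 0, 0.0381, -0.0587, 0]
    - [0.2, 0, 0, 0, 0.0381, -0.0587, 0]
    - [0.2, 0, 0, 0, 0.0381, -0.0587, 0]
    - [0.2, 0, 0, 0, 0.0381, -0.0587, 0]
    - [0.2, 0, 0, 0, 0, 0, 0]
    - [0.2, 0, 0, 0, 0, 0, 0]

```text
time_s: 9.15
position: [0.4699, 0.3089, 0.2124]
tcp_rot: [0.467, 0.858, 0.19, 0.104]
wrist_force: [0.6, 1.0, 0.3]
grip_width: 0.603
```

```bash
python3 - <<'E'
from h import *
import cv2,pickle
s,A=st()
P=bot.camera_params('wrist');pickle.dump(P,open('P.pkl','wb'))
f=bot.grab_frame('wrist')[:,:,::-1]
cv2.imwrite('pics/f.png',f)
E
```

```text
t 9.15 tcp [0.4699 0.3089 0.2124] case [-197.3468  191.6201  212.3919] grip 0.6032367876713344 F [0.5875 0.9681 0.279 ] q [-0.2883  0.1286 -0.385   2.1706  0.2084  0.4236  1.3138]
toolx az 122.89475750121798 z [ 0.3557  0.2291 -0.9061] zcase [ 0.3075  0.2906 -0.9061]
```

View pics/f.png

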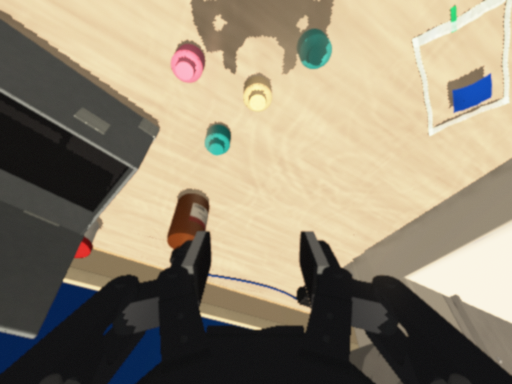

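```bash
python3 - <<'E'
from h import *
import cv2,pickle
P=pickle.load(open('P.pkl','rb'))
f=cv2.imread('pics/f.png');cv2.imwrite('pics/f2.png',cv2.resize(f[60:130,220:300],None,fx=8,fy=8,interpolation=2))
for X in ((.463,.306,0),(.463,.306,.034)):print(proj('wrist',np.array(X),P))
E
```

```text
(np.float64(255.89777094428987), np.float64(87.56579716700345))
(np.float64(255.9616556737309), np.float64(100.48043869623223))
```

View pics/f2.png

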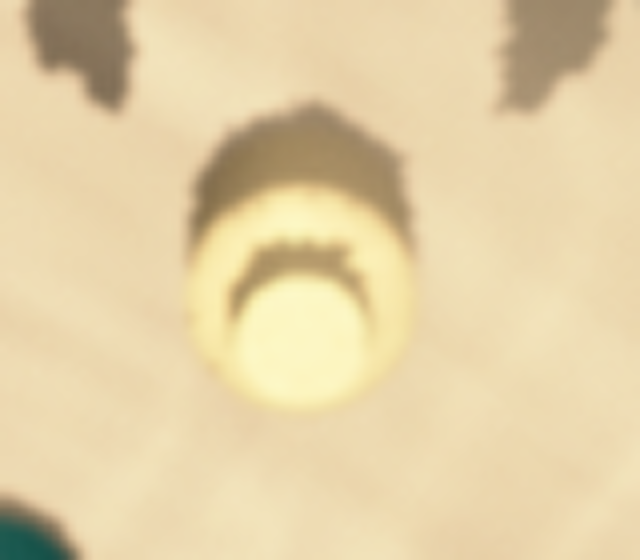

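```bash
python3 - <<'E'
from h import *
import pickle
P=pickle.load(open('P.pkl','rb'))
w=onz('wrist',257.75,102.5,.034,P);print(w)
s,A=st();z=A[:,2]
print('TCP target',np.r_[w[:2],.0245]+.0175*z)
E
```

```text
[0.4638 0.3088 0.034 ]
t 9.2 tcp [0.4717 0.3104 0.2139] case [-195.8672  193.512   213.8907] grip 0.6002160512676658 F [0.8529 0.1397 0.7343] q [-0.2884  0.1296 -0.3852  2.1665  0.2083  0.4239  1.3139]
toolx az 122.89863667543095 z [ 0.3575  0.231  -0.9049] zcase [ 0.3089  0.2929 -0.9049]
TCP target [0.4701 0.3129 0.0087]
```

jog_arm:
  increments:
    - [0.2, -0.005, 0.001, -0.045, 0, 0, 0]
    - [0.2, 0, 0, -0.06, 0, 0, 0]
    - [0.2, 0, 0, -0.06, 0, 0, 0]
    - [0.2, 0, 0, -0.06, 0, 0, 0]
    - [0.2, 0, 0, -0.06, 0, 0, 0]
    - [0.2, 0, 0, -0.06, 0, 0, 0]
    - [0.2, 0, 0, -0.06, 0, 0, 0]
    - [0.2, 0, 0, -0.05, 0, 0, 0]
    - [0.2, 0, 0, -0.035, 0, 0, 0]
    - [0.2, 0, 0, -0.0235, 0, 0, 0]
    - [0.2, 0, 0, 0, 0, 0, 0]
    - [0.2, 0, 0, 0, 0, 0, 0]

```text
time_s: 10.2
position: [0.4719, 0.3062, 0.0519]
tcp_rot: [0.467, 0.858, 0.184, 0.109]
wrist_force: [-0.5, -0.6, 0.3]
grip_width: 0.602
```

```bash
python3 - <<'E'
from h import *
import cv2
st()
cv2.imwrite('pics/g.png',bot.grab_frame('wrist')[:,:,::-1])
E
```

```text
t 10.2 tcp [0.4719 0.3062 0.0519] case [-194.8585  189.3842   51.8815] grip 0.6016943363347634 F [-0.5008 -0.6298  0.3432] q [-0.3301  0.4625 -0.371   2.2618  1.5374  0.2014  0.0225]
toolx az 122.6405064836311 z [ 0.3601  0.2142 -0.908 ] zcase [ 0.3145  0.2768 -0.908 ]
```

View pics/g.png

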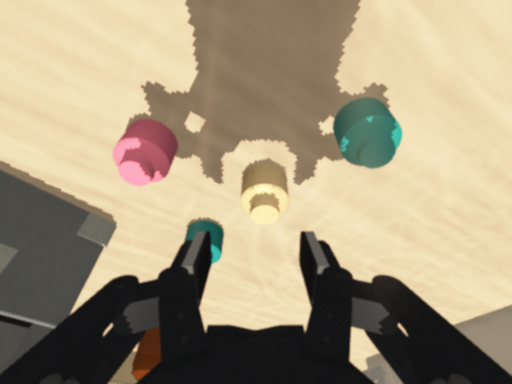

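The weight, at (264,195), is centred between the fingers. The wrist is passing q6 near its limit, so I'll continue in small steps.

jog_arm:
  increments:
    - [0.2, -0.003, 0.006, 0, 0, 0, 0]
    - [0.2, -0.002, 0.005, 0, 0, 0, 0]
    - [0.2, 0, 0, -0.01, 0, 0, 0]
    - [0.2, 0, 0, -0.015, 0, 0, 0]
    - [0.2, 0, 0, -0.015, 0, 0, 0]

```text
time_s: 10.67
position: [0.4678, 0.3104, 0.0368]
tcp_rot: [0.467, 0.858, 0.185, 0.109]
wrist_force: [-0.4, -0.3, 0.2]
grip_width: 0.597
```

```bash
python3 - <<'E'
from h import *
st()
E
```

```text
t 10.6667 tcp [0.4678 0.3104 0.0368] case [-199.6723  192.7907   36.7915] grip 0.5966859460419391 F [-0.4498 -0.3166  0.2416] q [-0.3279  0.5013 -0.389   2.2663  1.7227  0.2248 -0.164 ]
toolx az 122.74133544205185 z [ 0.3601  0.2156 -0.9077] zcase [ 0.3143  0.2782 -0.9077]
```

jog_arm:
  increments:
    - [0.2, 0.002, 0, -0.014, 0, 0, 0]
    - [0.2, 0.002, 0, -0.014, 0, 0, 0]
    - [0.2, 0.001, 0, -0.014, 0, 0, 0]
    - [0.2, 0, 0, -0.014, 0, 0, 0]
    - [0.2, 0, 0, -0.012, 0, 0, 0]
    - [0.2, 0, 0, 0, 0, 0, 0]

```text
time_s: 11.17
position: [0.4691, 0.3097, 0.0084]
tcp_rot: [0.467, 0.858, 0.184, 0.109]
wrist_force: [-0.4, 0.2, 0.2]
grip_width: 0.604
```

```bash
python3 - <<'E'
from h import *
import cv2
st()
cv2.imwrite('pics/g2.png',bot.grab_frame('wrist')[:,:,::-1])
E
```

```text
t 11.1667 tcp [0.4691 0.3097 0.0084] case [-198.2181  192.2766    8.4064] grip 0.604143564018038 F [-0.4327  0.1635  0.2297] q [-0.262   0.5881 -0.4614  2.2613  1.9225  0.2924 -0.329 ]
toolx az 122.71559323452993 z [ 0.3581  0.2145 -0.9087] zcase [ 0.3125  0.2767 -0.9087]
```

View pics/g2.png

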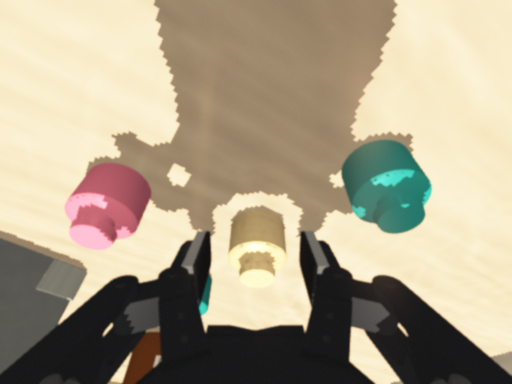

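The weight, at (258,245), is between the fingertips. I'll close on it.

jog_arm:
  increments:
    - [-1, 0, 0, 0, 0, 0, 0]
    - [-1, 0, 0, 0, 0, 0, 0]
    - [-1, 0, 0, 0, 0, 0, 0]
    - [-1, 0, 0, 0, 0, 0, 0]
    - [-1, 0, 0, 0, 0, 0, 0]
    - [-1, 0, 0, 0, 0, 0, 0]
    - [-1, 0, 0, 0.01, 0, 0, 0]
    - [-1, 0, 0, 0.02, 0, 0, 0]
    - [-1, 0, 0, 0.03, 0, 0, 0]
    - [-1, 0, 0, 0.03, 0, 0, 0]

```text
time_s: 12.05
position: [0.4683, 0.3093, 0.0447]
tcp_rot: [0.467, 0.858, 0.184, 0.108]
wrist_force: [0.0, -0.4, -2.2]
grip_width: 0.337
```

```bash
python3 - <<'E'
from h import *
import cv2
st()
cv2.imwrite('pics/g3.png',bot.grab_frame('wrist')[:,:,::-1])
E
```

```text
t 12.05 tcp [0.4683 0.3093 0.0447] case [-198.9669  191.8098   44.7364] grip 0.33655205296807766 F [ 0.0005 -0.4156 -2.2293] q [-0.3123  0.4836 -0.4026  2.2628  1.6078  0.2213 -0.0471]
toolx az 122.74675360564204 z [ 0.3569  0.2146 -0.9091] zcase [ 0.3114  0.2766 -0.9091]
```

View pics/g3.png

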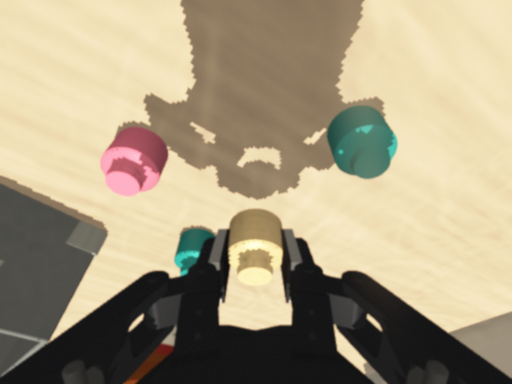

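jog_arm:
  increments:
    - [-1, 0, 0, 0.035, 0, 0, 0]
    - [-1, 0, 0, 0.04, 0, 0, 0]
    - [-1, 0, 0, 0.045, 0, 0, 0]
    - [-1, 0.0124, -0.0345, 0.012, 0, 0, -0.04]
    - [-1, 0.0124, -0.0345, 0.012, 0, 0, -0.04]
    - [-1, 0.0124, -0.0345, 0.012, 0, 0, -0.04]
    - [-1, 0.0124, -0.0345, 0.012, 0, 0, -0.04]
    - [-1, 0.0124, -0.0345, 0.012, 0, 0, -0.04]
    - [-1, 0.0124, -0.0345, 0.012, 0, 0, -0.04]
    - [-1, 0.0124, -0.0345, 0.012, 0, 0, -0.04]
    - [-1, 0.0124, -0.0345, 0.012, 0, 0, -0.04]
    - [-1, 0.0124, -0.0345, 0.012, 0, 0, -0.04]
    - [-1, 0.0124, -0.0345, 0.012, 0, 0, -0.04]
    - [-1, 0.0124, -0.0345, 0.012, 0, 0, -0.04]
    - [-1, 0.0124, -0.0345, 0.012, 0, 0, -0.04]
    - [-1, 0, 0, 0, 0, 0, 0]

```text
time_s: 13.43
position: [0.5302, 0.1412, 0.1513]
tcp_rot: [0.752, 0.623, 0.131, 0.17]
wrist_force: [0.0, -0.1, -2.9]
grip_width: 0.336
```

```bash
python3 - <<'E'
from h import *
import cv2
st()
cv2.imwrite('pics/h.png',bot.grab_frame('wrist')[:,:,::-1])
E
```

```text
t 13.4333 tcp [0.5302 0.1412 0.1513] case [-107.2266   37.9452  151.2738] grip 0.33565577913695677 F [ 0.0252 -0.1104 -2.9362] q [-0.1069  0.2624 -0.4273  2.1967  0.8541  0.5274  0.1657]
toolx az 79.06117227901474 z [ 0.4085 -0.0924 -0.9081] zcase [ 0.4186 -0.0156 -0.9081]
```

View pics/h.png

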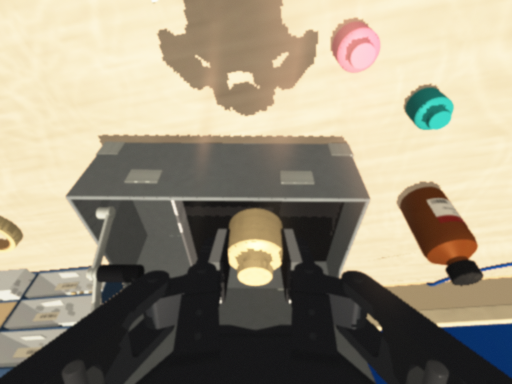

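The weight is upright in the fingers at (255,240), with the case below. I'll go in diagonally under the lid.

jog_arm:
  increments:
    - [-1, 0.028, -0.004, -0.019, 0, 0, 0]
    - [-1, 0.028, -0.004, -0.019, 0, 0, 0]
    - [-1, 0.028, -0.004, -0.019, 0, 0, 0]
    - [-1, 0.028, -0.004, -0.019, 0, 0, 0]
    - [-1, 0.0114, -0.0021, -0.02, 0, 0, 0]
    - [-1, 0.0114, -0.0021, -0.02, 0, 0, 0]
    - [-1, 0.0114, -0.0021, -0.02, 0, 0, 0]
    - [-1, 0.0114, -0.0021, -0.02, 0, 0, 0]
    - [-1, 0.0114, -0.0021, -0.02, 0, 0, 0]
    - [-1, 0.0114, -0.0021, -0.02, 0, 0, 0]
    - [-1, 0.0114, -0.0021, -0.02, 0, 0, 0]
    - [-1, 0.0114, -0.0021, -0.02, 0, 0, 0]
    - [-1, 0, 0, 0, 0, 0, 0]

```text
time_s: 14.57
position: [0.6102, 0.1306, 0.0545]
tcp_rot: [0.75, 0.626, 0.131, 0.168]
wrist_force: [-0.1, -0.3, -2.6]
grip_width: 0.337
```

```bash
python3 - <<'E'
from h import *
import cv2
st()
a=bot.grab_frame('scene')[:,:,::-1]
cv2.imwrite('pics/i.png',cv2.resize(a[80:240,170:330],(600,600),interpolation=2))
E
```

```text
t 14.5667 tcp [0.6102 0.1306 0.0545] case [-26.5959  42.2653  54.4781] grip 0.336758314048801 F [-0.0934 -0.2518 -2.6177] q [-0.1805  0.5325 -0.2529  2.0808  1.1512  0.3977 -0.0366]
toolx az 79.53312212081127 z [ 0.4073 -0.0887 -0.909 ] zcase [ 0.4167 -0.0123 -0.909 ]
```

View pics/i.png

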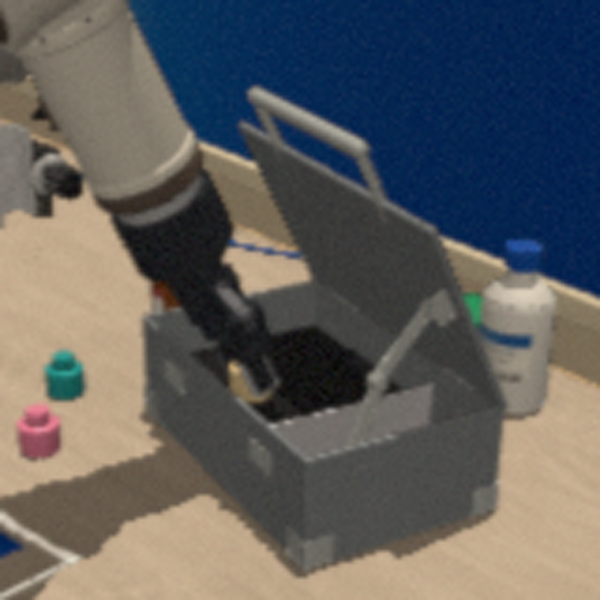

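jog_arm:
  increments:
    - [-1, 0, 0, -0.0025, 0, 0, 0]
    - [-1, 0, 0, -0.0025, 0, 0, 0]
    - [-1, 0, 0, 0, 0, 0, 0]

```text
time_s: 14.87
position: [0.6097, 0.1309, 0.0541]
tcp_rot: [0.75, 0.626, 0.131, 0.169]
wrist_force: [-0.6, -0.5, 0.7]
grip_width: 0.341
```

Contact is felt: the load has come off, from -2.6 to +0.7 N. I'll open and retreat along the tool axis.

jog_arm:
  increments:
    - [0.1, 0, 0, 0, 0, 0, 0]
    - [0.1, 0, 0, 0, 0, 0, 0]
    - [0.1, 0, 0, 0, 0, 0, 0]
    - [0.1, 0, 0, 0, 0, 0, 0]
    - [0.1, -0.008, 0.0018, 0.018, 0, 0, 0]
    - [0.1, -0.016, 0.0036, 0.036, 0, 0, 0]
    - [0.1, -0.02, 0.0045, 0.045, 0, 0, 0]
    - [0.1, -0.02, 0.0045, 0.045, 0, 0, 0]
    - [0.1, -0.04, 0.007, 0.045, 0, 0, 0]
    - [0.1, -0.05, 0.009, 0.03, 0, 0, 0]
    - [0.1, -0.05, 0.009, 0.02, 0, 0, 0]
    - [0.1, -0.03, 0.0055, 0, 0, 0, 0]

```text
time_s: 15.87
position: [0.5152, 0.1496, 0.1514]
tcp_rot: [0.75, 0.626, 0.133, 0.169]
wrist_force: [1.0, 0.3, 0.1]
grip_width: 0.551
```

```bash
python3 - <<'E'
from h import *
import cv2
st()
cv2.imwrite('pics/j.png',bot.grab_frame('wrist')[:,:,::-1])
a=bot.grab_frame('scene')[:,:,::-1]
cv2.imwrite('pics/j2.png',cv2.resize(a[80:240,170:330],(600,600),interpolation=2))
E
```

```text
t 15.8667 tcp [0.5152 0.1496 0.1514] case [-123.4632   43.4186  151.3762] grip 0.5505776119500554 F [0.9949 0.2884 0.0825] q [-0.1224  0.2451 -0.4419  2.2211  0.861   0.5285  0.1351]
toolx az 79.58801686268008 z [ 0.4104 -0.0874 -0.9077] zcase [ 0.4194 -0.0104 -0.9077]
```

View pics/j.png

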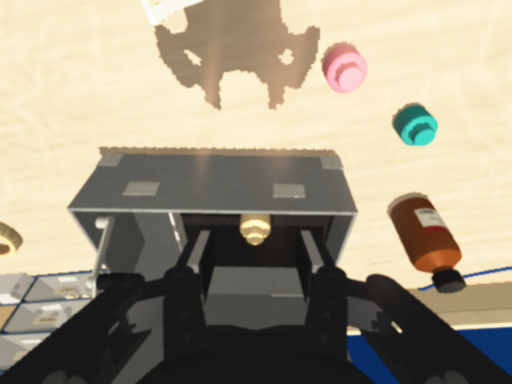

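View pics/j2.png

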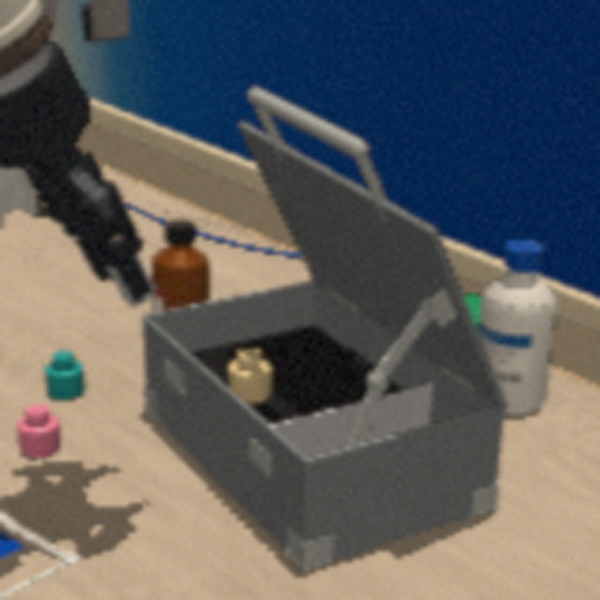

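The weight is standing upright in the wide compartment, at (250,375) in the crop. Next is the knob: I'll close the fingers, tilt to about 45° and move in front of it.

jog_arm:
  increments:
    - [-1, 0.0059, -0.0339, 0.0035, -0.0042, -0.0223, 0]
    - [-1, 0.0059, -0.0339, 0.0035, -0.0042, -0.0223, 0]
    - [-1, 0.0059, -0.0339, 0.0035, -0.0042, -0.0223, 0]
    - [-1, 0.0059, -0.0339, 0.0035, -0.0042, -0.0223, 0]
    - [-1, 0.0059, -0.0339, 0.0035, -0.0042, -0.0223, 0]
    - [-1, 0.0059, -0.0339, 0.0035, -0.0042, -0.0223, 0]
    - [-1, 0.0059, -0.0339, 0.0035, -0.0042, -0.0223, 0]
    - [-1, 0.0059, -0.0339, 0.0035, -0.0042, -0.0223, 0]
    - [-1, 0.0059, -0.0339, 0.0035, -0.0042, -0.0223, 0]
    - [-1, 0.0059, -0.0339, 0.0035, -0.0042, -0.0223, 0]
    - [-1, 0, 0, 0, 0, 0, 0]
    - [-1, 0, 0, 0, 0, 0, 0]

```text
time_s: 16.97
position: [0.5283, 0.0374, 0.1338]
tcp_rot: [0.719, 0.614, 0.184, 0.269]
wrist_force: [-0.7, 0.5, -0.6]
grip_width: 0.001
```

```bash
python3 - <<'E'
from h import *
import cv2,pickle
st()
P=bot.camera_params('wrist')
cv2.imwrite('pics/k.png',bot.grab_frame('wrist')[:,:,::-1])
print(proj('wrist',cw((-16,-71,119)),P),proj('wrist',cw((-16,-109,119)),P))
E
```

```text
t 16.9667 tcp [0.5283 0.0374 0.1338] case [-89.9986 -64.4267 133.8315] grip 0.0005928453607743542 F [-0.6946  0.4742 -0.6297] q [ 0.4372  0.3603 -0.8909  2.4219  1.7673  0.6465 -0.5318]
toolx az 79.7224794134781 z [ 0.5951 -0.1606 -0.7874] zcase [ 0.6145 -0.0484 -0.7874]
(np.float64(248.38110389304845), np.float64(261.69482356858515)) (np.float64(204.08092022536462), np.float64(258.7683965766032))
```

View pics/k.png

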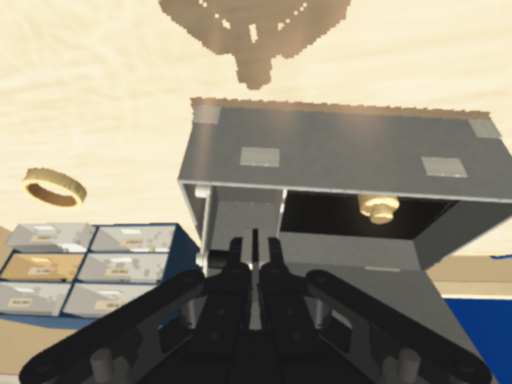

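jog_arm:
  increments:
    - [-1, 0.0159, -0.017, 0.01, 0, 0, 0]
    - [-1, 0.0159, -0.017, 0.01, 0, 0, 0]
    - [-1, 0.0159, -0.017, 0.01, 0, 0, 0]
    - [-1, 0.0159, -0.017, 0.01, 0, 0, 0]
    - [-1, 0, 0, 0, 0, 0, 0]

```text
time_s: 17.43
position: [0.5563, 0.0115, 0.1538]
tcp_rot: [0.716, 0.615, 0.186, 0.273]
wrist_force: [0.8, -0.0, 0.1]
grip_width: 0.002
```

```bash
python3 - <<'E'
from h import *
import cv2,pickle
st()
P=bot.camera_params('wrist')
f=bot.grab_frame('wrist')[:,:,::-1]
cv2.imwrite('pics/l.png',f)
print(proj('wrist',cw((-16,-71,119)),P),proj('wrist',cw((-16,-109,119)),P))
a=bot.grab_frame('scene')[:,:,::-1]
cv2.imwrite('pics/l2.png',cv2.resize(a[80:240,170:330],(600,600),interpolation=2))
E
```

```text
t 17.4333 tcp [0.5563 0.0115 0.1538] case [-57.7292 -84.8156 153.78  ] grip 0.0017689917024442535 F [ 0.8129 -0.0097  0.0847] q [ 0.4937  0.3192 -0.8473  2.374   1.7323  0.5571 -0.4074]
toolx az 79.95721821247994 z [ 0.602  -0.1625 -0.7818] zcase [ 0.6216 -0.049  -0.7818]
(np.float64(275.4258310637408), np.float64(224.26137202281427)) (np.float64(227.65968231893484), np.float64(221.0351265489596))
```

View pics/l.png

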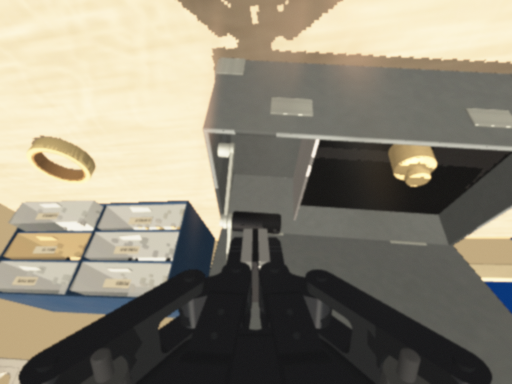

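View pics/l2.png

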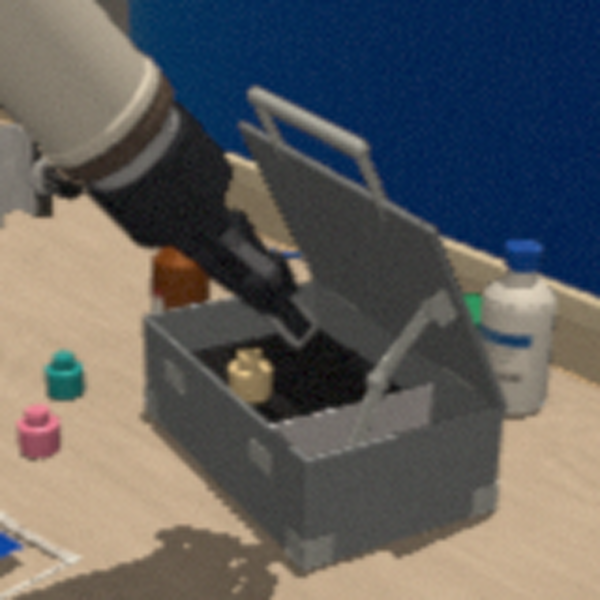

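The knob spans (231–281, 223), directly ahead of the closed fingertips. I'll approach, then push in small steps.

jog_arm:
  increments:
    - [-1, 0.0148, -0.0028, -0.0131, 0, 0, 0]
    - [-1, 0.0148, -0.0028, -0.0131, 0, 0, 0]
    - [-1, 0.0148, -0.0028, -0.0131, 0, 0, 0]
    - [-1, 0.0148, -0.0028, -0.0131, 0, 0, 0]
    - [-1, 0.0104, -0.002, -0.0066, 0, 0, 0]
    - [-1, 0.0104, -0.002, -0.0066, 0, 0, 0]
    - [-1, 0, 0, 0, 0, 0, 0]

```text
time_s: 18.12
position: [0.5865, 0.0057, 0.1246]
tcp_rot: [0.717, 0.615, 0.185, 0.271]
wrist_force: [0.5, -0.4, 0.7]
grip_width: -0.0
```

```bash
python3 - <<'E'
from h import *
import cv2
st()
f=bot.grab_frame('wrist')[:,:,::-1]
cv2.imwrite('pics/m.png',f)
E
```

```text
t 18.1167 tcp [0.5865 0.0057 0.1246] case [-26.9258 -84.8598 124.568 ] grip -0.0004566856940125979 F [ 0.4729 -0.3513  0.6591] q [ 0.4825  0.4506 -0.8181  2.3218  1.8458  0.6132 -0.4514]
toolx az 79.95490090745089 z [ 0.598  -0.1602 -0.7853] zcase [ 0.6173 -0.0475 -0.7853]
```

View pics/m.png

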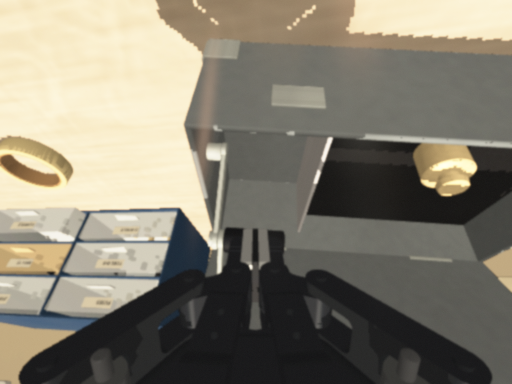

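jog_arm:
  increments:
    - [-1, 0.0084, -0.0016, -0.0053, 0, 0, 0]
    - [-1, 0.0084, -0.0016, -0.0053, 0, 0, 0]
    - [-1, 0.0084, -0.0016, -0.0053, 0, 0, 0]
    - [-1, 0.0084, -0.0016, -0.0053, 0, 0, 0]
    - [-1, 0.0084, -0.0016, -0.0053, 0, 0, 0]

```text
time_s: 18.58
position: [0.6031, 0.0026, 0.1146]
tcp_rot: [0.716, 0.616, 0.185, 0.271]
wrist_force: [-1.1, 0.6, 0.3]
grip_width: 0.002
```

```bash
python3 - <<'E'
from h import *
import cv2
st()
f=bot.grab_frame('wrist')[:,:,::-1]
a=bot.grab_frame('scene')[:,:,::-1]
cv2.imwrite('pics/n.png',np.hstack([f[100:400,150:400],cv2.resize(a[80:240,170:330],(284,284),interpolation=2)[:284]]) if 0 else f)
cv2.imwrite('pics/n2.png',cv2.resize(a[80:240,170:330],(600,600),interpolation=2))
E
```

```text
t 18.5833 tcp [0.6031 0.0026 0.1146] case [-10.0955 -84.8927 114.5682] grip 0.002221999143154327 F [-1.1454  0.5853  0.282 ] q [ 0.4754  0.4983 -0.8001  2.2908  1.8796  0.6274 -0.4524]
toolx az 79.99291107589869 z [ 0.5988 -0.1604 -0.7847] zcase [ 0.6181 -0.0476 -0.7847]
```

View pics/n.png

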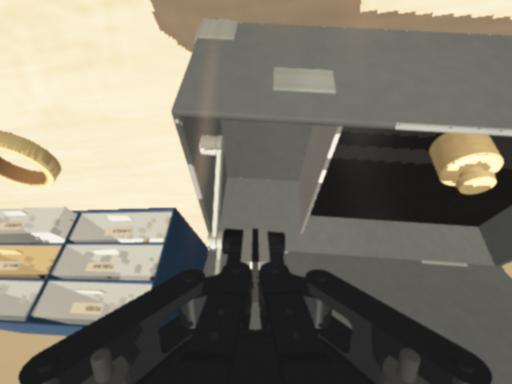

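View pics/n2.png

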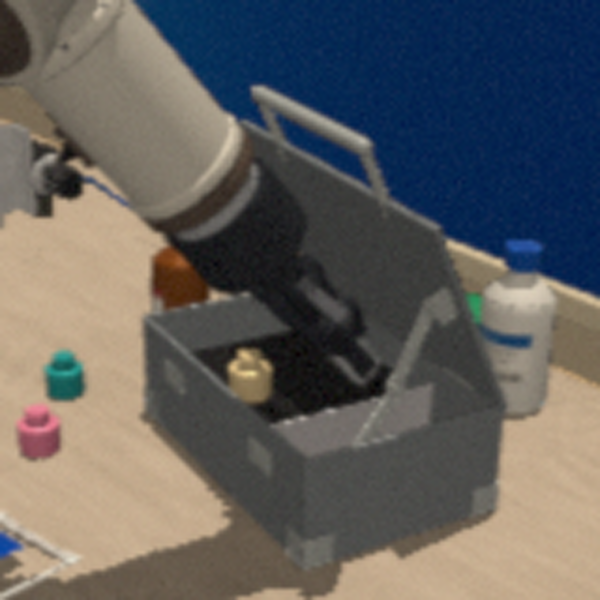

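The stay now looks roughly straight, so I'll continue about 14 mm more.

jog_arm:
  increments:
    - [-1, 0.0073, -0.0014, -0.0046, 0, 0, 0]
    - [-1, 0.0073, -0.0014, -0.0046, 0, 0, 0]
    - [-1, 0.0073, -0.0014, -0.0046, 0, 0, 0]
    - [-1, 0.0073, -0.0014, -0.0046, 0, 0, 0]
    - [-1, 0, 0, 0, 0, 0, 0]

```text
time_s: 19.1
position: [0.6151, 0.0002, 0.1072]
tcp_rot: [0.717, 0.616, 0.185, 0.271]
wrist_force: [0.4, -0.2, 0.3]
grip_width: -0.0
```

```bash
python3 - <<'E'
from h import *
import cv2
st()
f=bot.grab_frame('wrist')[:,:,::-1]
a=bot.grab_frame('scene')[:,:,::-1]
cv2.imwrite('pics/o.png',f)
cv2.imwrite('pics/o2.png',cv2.resize(a[80:240,170:330],(600,600),interpolation=2))
E
```

```text
t 19.1 tcp [0.6151 0.0002 0.1072] case [  2.1464 -85.015  107.1539] grip -0.00033481645282318784 F [ 0.4337 -0.1547  0.3424] q [ 0.4704  0.5314 -0.7871  2.2672  1.9003  0.6353 -0.4508]
toolx az 79.97015789569784 z [ 0.5988 -0.1606 -0.7846] zcase [ 0.6182 -0.0477 -0.7846]
```

View pics/o2.png

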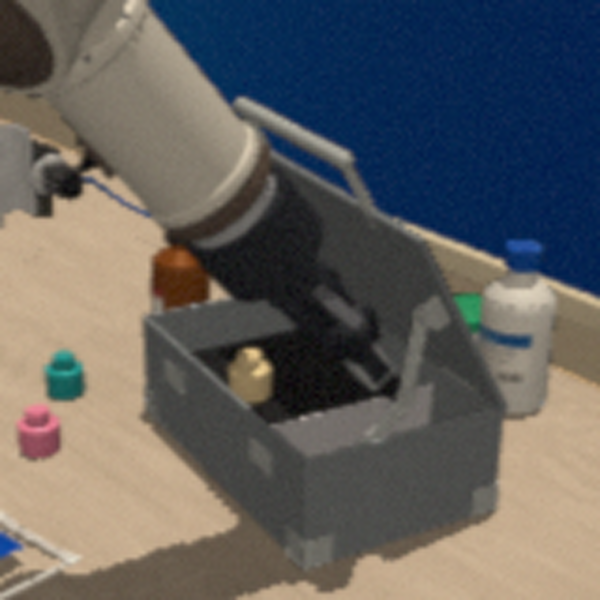

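The knee is bent and the lid has sagged slightly, so the stay is unlocked. I'll retreat along the reverse path and check the lid.

jog_arm:
  increments:
    - [-1, -0.015, 0.0028, 0.0095, 0, 0, 0]
    - [-1, -0.03, 0.0056, 0.019, 0, 0, 0]
    - [-1, -0.04, 0.0075, 0.025, 0, 0, 0]
    - [-1, -0.04, 0.0075, 0.025, 0, 0, 0]
    - [-1, -0.05, 0.009, 0.03, 0, 0, 0]
    - [-1, -0.05, 0.009, 0.04, 0, 0, 0]
    - [-1, -0.04, 0.0075, 0.05, 0, 0, 0]
    - [-1, -0.03, 0.0055, 0.06, 0, 0, 0]

```text
time_s: 19.87
position: [0.5092, 0.0215, 0.1953]
tcp_rot: [0.717, 0.616, 0.185, 0.269]
wrist_force: [-0.8, -0.9, 1.9]
grip_width: 0.001
```

```bash
python3 - <<'E'
from h import *
import cv2
st()
f=bot.grab_frame('wrist')[:,:,::-1]
a=bot.grab_frame('scene')[:,:,::-1]
t=bot.grab_frame('top')[:,:,::-1]
cv2.imwrite('pics/p.png',np.hstack([cv2.resize(t[110:210,180:280],(400,400),interpolation=2),cv2.resize(a[90:170,200:280],(400,400),interpolation=2)]))
for al in (.9,.95,1.0,1.05,1.11):
  b=cw((75-197*np.cos(al)+3*np.sin(al),0,86+197*np.sin(al)+3*np.cos(al)));
  for y in (70,-70): q=b+RC@[0,y/1000,0];u=proj('top',q);v=proj('scene',q);print(al,(u[0]-180)*4,(u[1]-110)*4,'|',400+(v[0]-200)*5,(v[1]-90)*5)
E
```

```text
t 19.8667 tcp [0.5092 0.0215 0.1953] case [-105.8831  -83.569   195.2835] grip 0.0007372507869234996 F [-0.8467 -0.9081  1.9029] q [ 0.8719  0.1672 -1.2594  2.4244  1.4587  0.5158 -0.1991]
toolx az 80.0038143396429 z [ 0.5963 -0.1586 -0.7869] zcase [ 0.6153 -0.0462 -0.7869]
0.9 76.86995883101497 187.66630599040786 | 529.1985011616799 123.99288788763769
0.9 299.27863950736844 228.85340956433197 | 662.3179993086284 201.66060870405602
0.95 78.202860061004 173.74921120416764 | 542.4622296745363 111.24146819779881
0.95 301.58206409743525 215.09150624865958 | 677.084290838071 187.2768433246443
1.0 79.71710714482174 159.36874340649263 | 556.1849892716978 99.19844463168936
1.0 303.993375204216 200.8515654130764 | 692.3116766312362 173.6630263099073
1.05 81.40938304718497 144.57154111057116 | 570.317219198323 87.9034907096382
1.05 306.5051130171789 186.1795571086975 | 707.9432805909533 160.86544596742428
1.11 83.66906132666861 126.33487978443156 | 587.7444397219681 75.38746989909654
1.11 309.6403099510085 168.07204291979838 | 727.1525549350321 146.6446962583477
```

View pics/p.png

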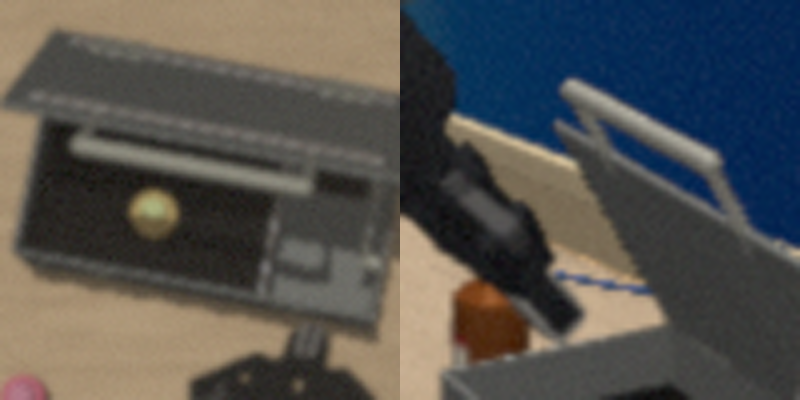

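All bar end points agree on a lid angle of about 1.05 rad, and the lid holds. I'll go over the bar again with the tool down.

jog_arm:
  increments:
    - [-0.2, 0, 0, 0.0357, 0.0111, 0.0595, 0]
    - [-0.2, 0, 0, 0.0357, 0.0111, 0.0595, 0]
    - [-0.2, 0, 0, 0.0357, 0.0111, 0.0595, 0]
    - [-0.2, 0, 0, 0.0357, 0.0111, 0.0595, 0]
    - [-0.2, 0, 0, 0.0357, 0.0111, 0.0595, 0]
    - [-0.2, 0, 0, 0.0357, 0.0111, 0.0595, 0]
    - [-0.2, 0, 0, 0.0357, 0.0111, 0.0595, 0]
    - [-0.2, 0, 0, 0, 0, 0, 0]
    - [-0.2, 0, 0, 0, 0, 0, 0]

```text
time_s: 20.77
position: [0.5117, 0.0104, 0.2675]
tcp_rot: [0.754, 0.65, 0.023, 0.091]
wrist_force: [-0.6, 1.1, -0.9]
grip_width: 0.398
```

```bash
python3 - <<'E'
from h import *
st()
E
```

```text
t 20.7667 tcp [0.5117 0.0104 0.2675] case [-101.348   -94.0053  267.5408] grip 0.39814459736958785 F [-0.636   1.1376 -0.8674] q [ 1.006   0.3709 -1.3909  1.9566  0.5977  1.0796  0.7905]
toolx az 81.07290839433566 z [ 0.1529 -0.108  -0.9823] zcase [ 0.1702 -0.078  -0.9823]
```

```bash
cat >> h.py <<'E'
def togo(xaz,tgt):
    s=bot.get_state();A=Ro.from_quat(s['tcp_rot'])
    x=np.array([np.cos(xaz),np.sin(xaz),0]);z=np.array([0,0,-1.]);B=Ro.from_matrix(np.c_[x,np.cross(z,x),z])
    # first untilt, then yaw
    zc=A.as_matrix()[:,2];ax=np.cross(zc,z);an=np.arcsin(np.linalg.norm(ax));U=Ro.from_rotvec(ax/np.linalg.norm(ax)*an)
    print('untilt',U.as_rotvec()/(np.pi/2),'then',(B*(U*A).inv()).as_rotvec()/(np.pi/2),'shift',(cw(tgt)-s['position'])/.4)
E
python3 - <<'E'
from h import *
togo(YAW,(-20.5,0,320))
E
```

```text
untilt [0.0692 0.0979 0.    ] then [-0.     -0.     -1.0231] shift [0.2419 0.1938 0.1311]
```

jog_arm:
  increments:
    - [-0.2, 0, 0, 0.0328, 0.0173, 0.0245, 0]
    - [-0.2, 0, 0, 0.0328, 0.0173, 0.0245, 0]
    - [-0.2, 0, 0, 0.0328, 0.0173, 0.0245, 0]
    - [-0.2, 0, 0, 0.0328, 0.0173, 0.0245, 0]
    - [-0.2, 0.0151, 0.0121, 0, 0, 0, -0.064]
    - [-0.2, 0.0151, 0.0121, 0, 0, 0, -0.064]
    - [-0.2, 0.0151, 0.0121, 0, 0, 0, -0.064]
    - [-0.2, 0.0151, 0.0121, 0, 0, 0, -0.064]
    - [-0.2, 0.0151, 0.0121, 0, 0, 0, -0.064]
    - [-0.2, 0.0151, 0.0121, 0, 0, 0, -0.064]
    - [-0.2, 0.0151, 0.0121, 0, 0, 0, -0.064]
    - [-0.2, 0.0151, 0.0121, 0, 0, 0, -0.064]
    - [-0.2, 0.0151, 0.0121, 0, 0, 0, -0.064]
    - [-0.2, 0.0151, 0.0121, 0, 0, 0, -0.064]
    - [-0.2, 0.0151, 0.0121, 0, 0, 0, -0.064]
    - [-0.2, 0.0151, 0.0121, 0, 0, 0, -0.064]
    - [-0.2, 0.0151, 0.0121, 0, 0, 0, -0.064]
    - [-0.2, 0.0151, 0.0121, 0, 0, 0, -0.064]
    - [-0.2, 0.0151, 0.0121, 0, 0, 0, -0.064]
    - [-0.2, 0.0151, 0.0121, 0, 0, 0, -0.064]

```text
time_s: 22.43
position: [0.6058, 0.0879, 0.3192]
tcp_rot: [0.996, -0.095, -0.001, 0.002]
wrist_force: [-0.1, 0.2, -0.5]
grip_width: 0.401
```

```bash
python3 - <<'E'
from h import *
import cv2
st()
togo(YAW,(-20.5,0,243))
P=bot.camera_params('wrist')
f=bot.grab_frame('wrist')[:,:,::-1]
cv2.imwrite('pics/q.png',f)
al=1.05
b=cw((75-197*np.cos(al)+3*np.sin(al),0,86+197*np.sin(al)+3*np.cos(al)))
for y in (70,-70,0): print(proj('wrist',b+RC@[0,y/1000,0],P))
E
```

```text
t 22.4333 tcp [0.6058 0.0879 0.3192] case [-23.0483  -0.5495 319.1814] grip 0.40146529246891777 F [-0.1332  0.172  -0.4953] q [ 0.4504  0.4666 -0.8948  1.5311  0.3734  1.3263 -0.6741]
toolx az -10.861004849680844 z [-0.0021 -0.0043 -1.    ] zcase [-0.0012 -0.0046 -1.    ]
untilt [ 0.0027 -0.0013  0.    ] then [ 0.     -0.      0.0029] shift [ 0.0065  0.0002 -0.1905]
(np.float64(259.52799303470863), np.float64(113.33697834626761))
(np.float64(259.3818368857815), np.float64(278.1698256836317))
(np.float64(259.4476088989203), np.float64(203.99307513052594))
```

View pics/q.png

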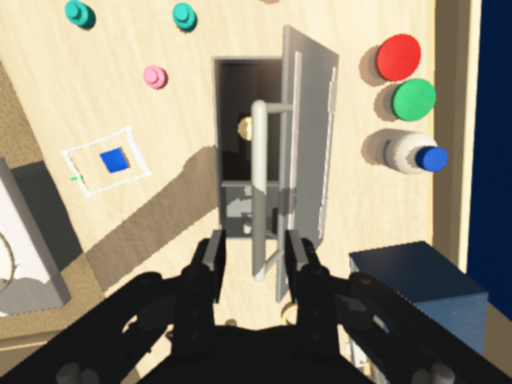

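The bar runs from (259,105) to (258,275), centred between the fingers and as predicted for 1.05 rad. I'll descend and grip it.

jog_arm:
  increments:
    - [-0.2, 0.0035, 0, -0.03, 0, 0, 0]
    - [-0.2, 0.003, 0, -0.04, 0, 0, 0]
    - [-0.2, 0, 0, -0.04, 0, 0, 0]
    - [-0.2, 0, 0, -0.035, 0, 0, 0]
    - [-0.2, 0, 0, -0.03, 0, 0, 0]
    - [-0.2, 0, 0, -0.015, 0, 0, 0]
    - [-0.2, 0, 0, 0, 0, 0, 0]
    - [-1, 0, 0, 0, 0, 0, 0]
    - [-1, 0, 0, 0, 0, 0, 0]
    - [-1, 0, 0, 0, 0, 0, 0]
    - [-1, 0, 0, 0, 0, 0, 0]
    - [-1, 0, 0, 0, 0, 0, 0]

```text
time_s: 23.48
position: [0.61, 0.0876, 0.246]
tcp_rot: [0.996, -0.093, -0.0, 0.0]
wrist_force: [-1.7, -0.2, 3.4]
grip_width: 0.109
```

```bash
python3 - <<'E'
from h import *
s,A=st();c=1000*RC.T@(s['position']-C0)
a0=np.arctan2(c[2]+15.3-86,75-c[0])-np.arctan2(3,197);print(a0)
a=np.linspace(a0,0,25);P=np.c_[75-197*np.cos(a)+3*np.sin(a),0*a,86+197*np.sin(a)+3*np.cos(a)]
print(np.round(np.diff(P,axis=0)@RC.T/400,4).tolist());print('end tcp z',P[-1,2]-15.3)
E
```

```text
t 23.4833 tcp [0.61   0.0876 0.246 ] case [-18.8846  -0.0797 245.9748] grip 0.10931137531075903 F [-1.6774 -0.2252  3.3594] q [ 0.4328  0.533  -0.8653  1.6139  0.4284  1.1963 -0.7096]
toolx az -10.637417635219139 z [-0.0006  0.     -1.    ] zcase [-0.0006 -0.0001 -1.    ]
1.0638160801266392
[[-0.0187, 0.0035, -0.0107], [-0.0182, 0.0034, -0.0116], [-0.0177, 0.0033, -0.0124], [-0.0171, 0.0032, -0.0132], [-0.0165, 0.0031, -0.0139], [-0.0159, 0.003, -0.0146], [-0.0153, 0.0029, -0.0154], [-0.0146, 0.0027, -0.016], [-0.0139, 0.0026, -0.0167], [-0.0131, 0.0025, -0.0173], [-0.0124, 0.0023, -0.0178], [-0.0116, 0.0022, -0.0184], [-0.0108, 0.002, -0.0189], [-0.0099, 0.0019, -0.0194], [-0.0091, 0.0017, -0.0198], [-0.0082, 0.0015, -0.0202], [-0.0073, 0.0014, -0.0205], [-0.0064, 0.0012, -0.0208], [-0.0055, 0.001, -0.0211], [-0.0046, 0.0009, -0.0213], [-0.0036, 0.0007, -0.0215], [-0.0027, 0.0005, -0.0217], [-0.0018, 0.0003, -0.0218], [-0.0008, 0.0002, -0.0218]]
end tcp z 73.7
```

jog_arm:
  increments:
    - [-1, -0.0093, 0.0017, -0.0053, 0, 0, 0]
    - [-1, -0.0094, 0.0018, -0.0054, 0, 0, 0]
    - [-1, -0.0182, 0.0034, -0.0116, 0, 0, 0]
    - [-1, -0.0177, 0.0033, -0.0124, 0, 0, 0]
    - [-1, -0.0171, 0.0032, -0.0132, 0, 0, 0]
    - [-1, -0.0165, 0.0031, -0.0139, 0, 0, 0]
    - [-1, -0.0159, 0.003, -0.0146, 0, 0, 0]
    - [-1, -0.0153, 0.0029, -0.0154, 0, 0, 0]
    - [-1, -0.0146, 0.0027, -0.016, 0, 0, 0]
    - [-1, -0.0139, 0.0026, -0.0167, 0, 0, 0]
    - [-1, -0.0131, 0.0025, -0.0173, 0, 0, 0]
    - [-1, -0.0124, 0.0023, -0.0178, 0, 0, 0]
    - [-1, 0, 0, 0, 0, 0, 0]

```text
time_s: 24.57
position: [0.5393, 0.1011, 0.1794]
tcp_rot: [0.996, -0.092, -0.001, -0.0]
wrist_force: [4.3, 4.2, -5.6]
grip_width: 0.112
```

```bash
python3 - <<'E'
from h import *
s,A=st();c=1000*RC.T@(s['position']-C0)
a0=np.arctan2(c[2]+15.3-86,75-c[0])-np.arctan2(3,197);print(a0,np.hypot(c[2]+15.3-86,75-c[0]))
a=np.linspace(a0,0,19);P=np.c_[75-197*np.cos(a)+3*np.sin(a),0*a,86+197*np.sin(a)+3*np.cos(a)]
print(np.round(np.diff(P,axis=0)@RC.T/400,4).tolist());print('end tcp z',P[-1,2]-15.3)
E
```

```text
t 24.5667 tcp [0.5393 0.1011 0.1794] case [-90.8906   0.1338 179.4201] grip 0.11162969065745473 F [ 4.2962  4.222  -5.627 ] q [ 0.4471  0.4904 -0.8716  1.8451  0.4365  1.0128 -0.79  ]
toolx az -10.588715231706313 z [-0.0025  0.0012 -1.    ] zcase [-0.0027  0.0007 -1.    ]
0.5649151736901251 198.34254475696383
[[-0.0081, 0.0015, -0.0131], [-0.0077, 0.0014, -0.0133], [-0.0073, 0.0014, -0.0136], [-0.0069, 0.0013, -0.0138], [-0.0065, 0.0012, -0.014], [-0.006, 0.0011, -0.0142], [-0.0056, 0.001, -0.0144], [-0.0051, 0.001, -0.0145], [-0.0047, 0.0009, -0.0147], [-0.0042, 0.0008, -0.0148], [-0.0038, 0.0007, -0.015], [-0.0033, 0.0006, -0.0151], [-0.0028, 0.0005, -0.0152], [-0.0024, 0.0004, -0.0153], [-0.0019, 0.0004, -0.0153], [-0.0014, 0.0003, -0.0154], [-0.0009, 0.0002, -0.0154], [-0.0005, 0.0001, -0.0155]]
end tcp z 73.7
```

jog_arm:
  increments:
    - [-1, -0.0081, 0.0015, -0.0131, 0, 0, 0]
    - [-1, -0.0077, 0.0014, -0.0133, 0, 0, 0]
    - [-1, -0.0073, 0.0014, -0.0136, 0, 0, 0]
    - [-1, -0.0069, 0.0013, -0.0138, 0, 0, 0]
    - [-1, -0.0065, 0.0012, -0.014, 0, 0, 0]
    - [-1, -0.006, 0.0011, -0.0142, 0, 0, 0]
    - [-1, -0.0056, 0.001, -0.0144, 0, 0, 0]
    - [-1, -0.0051, 0.001, -0.0145, 0, 0, 0]
    - [-1, -0.0047, 0.0009, -0.0147, 0, 0, 0]
    - [-1, -0.0042, 0.0008, -0.0148, 0, 0, 0]
    - [-1, -0.0038, 0.0007, -0.015, 0, 0, 0]
    - [-1, -0.0033, 0.0006, -0.0151, 0, 0, 0]
    - [-1, -0.0028, 0.0005, -0.0152, 0, 0, 0]
    - [-1, -0.0024, 0.0004, -0.0153, 0, 0, 0]
    - [-1, -0.0019, 0.0004, -0.012, 0, 0, 0]
    - [-1, 0, 0, 0, 0, 0, 0]

```text
time_s: 25.9
position: [0.51, 0.1066, 0.095]
tcp_rot: [0.996, -0.092, -0.001, -0.001]
wrist_force: [5.9, 5.3, -6.2]
grip_width: 0.113
```

```bash
python3 - <<'E'
from h import *
import cv2
s,A=st()
a=bot.grab_frame('scene')[:,:,::-1]
cv2.imwrite('pics/r.png',cv2.resize(a[120:240,180:320],(700,600),interpolation=2))
E
```

```text
t 25.9 tcp [0.51   0.1066 0.095 ] case [-120.6558    0.243    95.0311] grip 0.11307378142749987 F [ 5.8509  5.2602 -6.2041] q [ 0.3806  0.5616 -0.8011  1.971   0.5397  0.8351 -0.905 ]
toolx az -10.613284444049405 z [-0.001   0.0013 -1.    ] zcase [-0.0013  0.0011 -1.    ]
```

View pics/r.png

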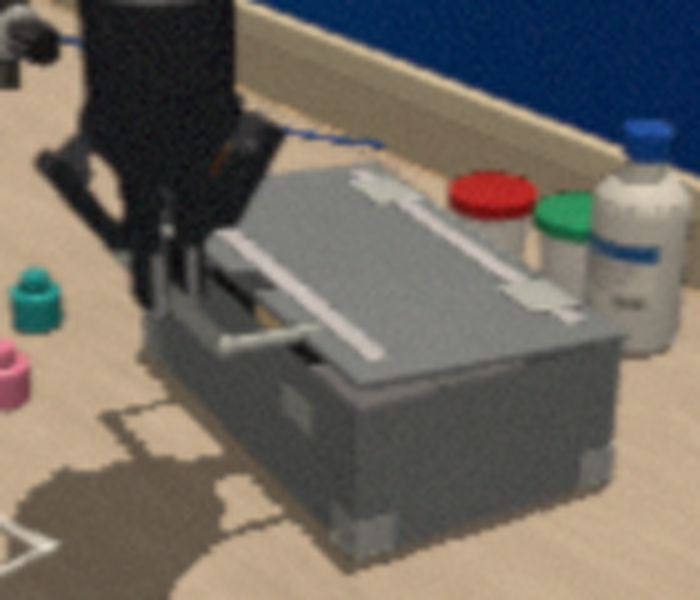

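jog_arm:
  increments:
    - [-1, -0.001, 0.0002, -0.008, 0, 0, 0]
    - [-1, -0.001, 0.0002, -0.008, 0, 0, 0]
    - [-1, -0.001, 0.0002, -0.008, 0, 0, 0]
    - [-1, -0.001, 0.0002, -0.007, 0, 0, 0]
    - [-1, 0, 0, -0.006, 0, 0, 0]
    - [-1, 0, 0, -0.006, 0, 0, 0]
    - [-1, 0, 0, -0.006, 0, 0, 0]
    - [-1, 0, 0, -0.004, 0, 0, 0]
    - [-1, 0, 0, 0, 0, 0, 0]

```text
time_s: 26.7
position: [0.5093, 0.1066, 0.0787]
tcp_rot: [0.996, -0.093, 0.001, 0.002]
wrist_force: [-8.7, -1.6, 43.6]
grip_width: 0.108
```

The upward force has risen to 44 N, so something is at a stop. I'll ease off a little and look.

jog_arm:
  increments:
    - [-1, 0, 0, 0.004, 0, 0, 0]
    - [-1, 0, 0, 0.004, 0, 0, 0]
    - [-1, 0, 0, 0, 0, 0, 0]

```text
time_s: 26.95
position: [0.5092, 0.1066, 0.079]
tcp_rot: [0.996, -0.093, 0.0, -0.0]
wrist_force: [0.6, 3.0, 11.0]
grip_width: 0.109
```

```bash
python3 - <<'E'
from h import *
import cv2
s,A=st()
a=bot.grab_frame('scene')[:,:,::-1]
cv2.imwrite('pics/s.png',cv2.resize(a[140:240,180:320],(700,500),interpolation=2))
for al in (0,.02,.05):
  p=[75-197*np.cos(al)+3*np.sin(al),-70,86+197*np.sin(al)+3*np.cos(al)]
  v=proj('scene',cw(p));print(al,(v[0]-180)*5,(v[1]-140)*5)
E
```

```text
t 26.95 tcp [0.5092 0.1066 0.079 ] case [-121.4647    0.0792   78.9886] grip 0.10924714691187593 F [ 0.5865  3.0395 10.9832] q [ 0.3622  0.5831 -0.7797  1.9819  0.5669  0.8054 -0.9289]
toolx az -10.6583029682189 z [ 0.0006  0.     -1.    ] zcase [ 0.0006  0.0001 -1.    ]
0 222.66392288381795 273.6421588097406
0.02 222.67343357728322 266.59767484225824
0.05 222.95855021875198 255.9172054751494
```

View pics/s.png

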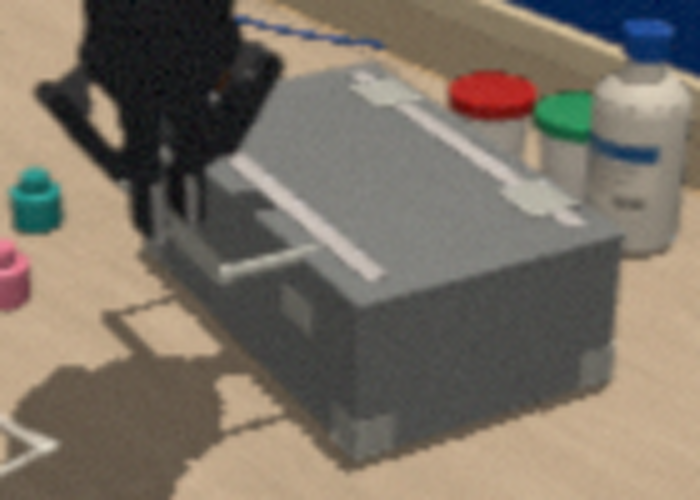

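The lid is shut: the bar's corner at (222,272) and the lid's corner at (358,304) match the first picture. I'll release and rise.

jog_arm:
  increments:
    - [-0.4, 0, 0, -0.002, 0, 0, 0]
    - [-0.4, 0, 0, 0, 0, 0, 0]
    - [-0.4, 0, 0, 0, 0, 0, 0]
    - [-0.4, 0, 0, 0, 0, 0, 0]
    - [-0.4, 0, 0, 0.02, 0, 0, 0]
    - [-0.4, 0, 0, 0.04, 0, 0, 0]
    - [-0.4, 0, 0, 0.06, 0, 0, 0]
    - [-0.4, 0, 0, 0.08, 0, 0, 0]
    - [-0.4, 0, 0, 0.08, 0, 0, 0]
    - [-0.4, 0, 0, 0.08, 0, 0, 0]
    - [-0.4, 0, 0.08, 0, 0, 0, 0]
    - [-0.4, 0, 0.09, 0, 0, 0, 0]
    - [-0.4, 0, 0.09, 0, 0, 0, 0]
    - [-0.4, 0, 0.09, 0, 0, 0, 0]
    - [-0.4, 0, 0.09, 0, 0, 0, 0]
    - [-0.4, 0, 0, 0, 0, 0, 0]
    - [-0.4, 0, 0, 0, 0, 0, 0]

```text
time_s: 28.42
position: [0.5066, 0.2855, 0.2217]
tcp_rot: [0.996, -0.09, -0.001, -0.001]
wrist_force: [-1.2, -0.1, -0.3]
grip_width: 0.298
```

```bash
python3 - <<'E'
from h import *
import cv2
s,A=st()
a=bot.grab_frame('scene')[:,:,::-1];t=bot.grab_frame('top')[:,:,::-1]
cv2.imwrite('pics/t.png',cv2.resize(a[140:240,180:320],(700,500),interpolation=2))
a0=cv2.imread('pics/a_scene.png')
for n,(y0,y1,x0,x1) in dict(small=(270,305,300,330),tape=(240,280,330,380),bottle=(135,162,205,230),bar=(150,215,196,270)).items():
    print(n,np.abs(a[y0:y1,x0:x1].astype(int)-a0[y0:y1,x0:x1]).mean())
E
```

```text
t 28.4167 tcp [0.5066 0.2855 0.2217] case [-156.9338  175.464   221.6701] grip 0.2980732796142095 F [-1.2258 -0.1395 -0.2728] q [ 0.1227  0.5096 -0.9102  1.7257  0.4379  1.1263 -1.0996]
toolx az -10.303696444895861 z [-0.0024  0.0013 -1.    ] zcase [-0.0026  0.0008 -1.    ]
small 6.057460317460317
tape 5.752166666666667
bottle 5.004444444444444
bar 4.886070686070686
```

View pics/t.png

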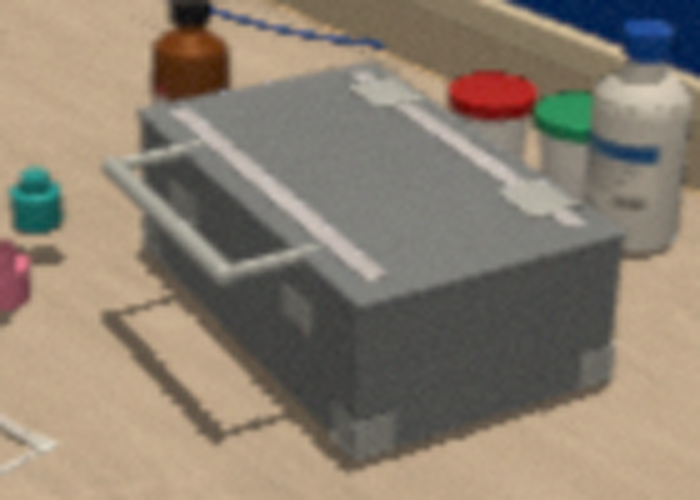

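The lid is fully shut and looks the same as in the first picture. The small weight, bottle and tape have not moved; the image differences there are only noise.

```bash
python3 -c "
from station import bot
print(bot.finish_job())"
```

```text
the job is handed in; nothing more can be done
None
```

The large brass weight is shut away in the case, standing upright in the wide compartment, and I handed the job in at about 28 s of the 72 s allowed.

- **Opening:** I raised the lid by its bar to the hard stop and let go. It held itself open at about 1.11 rad, with the knob where a locked stay puts it.
- **Placing:** The camera showed the weight standing upright after release.
- **Unlocking:** I pushed the knob about 25 mm. The stay's knee bent and the lid held at about 1.05 rad by friction.
- **Closing:** I lowered the lid while gripping the bar the whole way. At the stop my command overshot slightly, so the fingers pressed down with about 44 N for a moment until I eased off.
- **Last checks:** The case matches the first picture with the lid fully shut. Picture comparison showed only noise around the small weight, bottle and tape, and the gripper was clear of everything.

Two measurements disagreed:
- **Grip height on the bar:** the offset between bar and fingertips varied from about 12 to 20 mm, so I judged the lid fully shut from the picture and the contact force.
- **Wrist position:** it fell short of its commands twice near joint limits. I corrected it before touching anything.

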